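Unlatch the guard gate and draw out the strip-holder tray with the pull hook

TASK

Lift the gate's thumb latch bar out of its catch and swing the guard gate wide open, to square or beyond. Then take the pull hook, lower its tip into the finger hole of the tray behind the gate and draw the tray out to its stop with the hook, keeping the gripper off the tray. Finally stand the hook upright on the desk and let go, leaving the crash alarm alone and the other things where they lie.

Things in the scene. Friction and masses are not known exactly. Their poses are not given: they have to be found in the camera images.
- console: Green steel console, 430 mm wide, 205 mm deep, fixed to the desk; yaw varies. Origin on the desk (z = 0), in the closed gate's plane, at the middle of the tray's width; +x points from the gate into the console (away from the robot), +y left as seen from the robot. Deck 100 mm high from 70 mm behind the gate plane on; the strip rack on it slopes up from 110 mm at x 90 mm to 165 mm at x 195 mm.
- gate_hinge (a point): Upright hinge axis of the guard gate, at console x 0, y +90 mm; this point is 90 mm above the desk. The gate is a light green plate 157 mm wide, 9 mm thick, 28 to 82 mm above the desk; closed, it runs from the hinge towards console -y. The frame turns with the gate: -y runs along it to the free edge, -x looks out of its front; closed, the axes are the console's.
- catch (a point): Top of the steel catch lip (90 mm above the desk) on the console, in front of the latch bar's free end: console x -26.5, y -110 mm, 11 mm thick, 24 mm wide. The bar must rise over it, then passes it towards the robot.
- latch_pivot (a point): The bar's pivot, on the gate's front: 30 mm from the hinge axis along the gate, 74 mm above the desk. The bar turns about it in the gate's plane; the knob's point is 105 mm beyond it and 42 mm higher with the bar level. It goes with the gate.
- gate (a joint): Gate angle in rad: 0 closed, grows as the free edge swings out towards console -x (the robot), 1.57 square to the front, stop at 1.9. A little friction: it stays where it is left. It cannot open while the latch bar lies in the catch; closed, it keeps the tray in.
- latch (a joint): Latch bar angle in rad: 0 level (down, in the catch when the gate is closed), grows as the free end is lifted, stop at 0.4. The bar falls by its own weight (about 1.5 N to lift at the knob). It clears the catch lip above 0.12 rad.
- latch_knob (a point): Half-way up the red upright knob on the latch bar: a round post 18 mm in diameter, 84 to 142 mm above the desk with the bar down, this point then 116 mm up. Gate frame: 135 mm from the hinge axis along -y, 13.5 mm in front of the gate's middle plane. The knob moves with bar and gate. The bar below it is 10 mm thick, 72 to 84 mm above the desk, along the gate's front.
- tray (a joint): Tray travel in m: 0 fully in, grows as it slides out along console -x, stop at 0.095. Sliding friction about 1.5 N, no spring: it stays where it is left.
- tray_hole (a point): Centre of the finger hole at the tongue's upper face: console y 0, 72 mm above the desk, 38 mm behind the gate plane with the tray in. Upright hole 28 mm in diameter through a yellow level tongue 5 mm thick, 56 mm wide, on the front of the grey tray (160 mm wide, 130 long, 35 high). Free space under the tongue down to 30 mm above the desk. Axes as the console's.
- hook_grip (a point): Centre of the pull hook's handle, 20 mm above the desk as it stands: a black block with an orange band, 80 mm long (x), 28 wide (y), 40 high (z), on its flat underside. A steel shank 9 mm thick leaves its front end 34 mm above the underside, runs along +x and turns straight down at its end. About 0.2 kg, centre of mass within 15 mm of this point.
- hook_tip (a point): Lowest point of the hook's down-turned tip (9 mm thick, round): 105 mm ahead (+x) of the handle's centre and 3.5 mm above the handle's underside. The tip hangs 26 mm below the shank's underside.
- alarm: Crash-alarm push button under a clear guard on a yellow box, 75 x 75 mm, 46 mm high, on the right of the console's deck. Origin under its centre. Leave alone.
- stapler: Grey steel stapler, 150 x 38 x 60 mm, bystander. Origin under its centre, x along its length. It and the hook may have changed sides.
- protractor: Orange plastic protractor, 150 mm, 4 mm thick, lying flat, bystander. Origin at the middle of its straight edge.
- sunglasses: Tortoiseshell sunglasses, 145 mm wide, 116 mm deep, 44 mm high, bystander. Origin on the desk under the bridge.
- aircraft: Chrome aircraft model on a wooden stand, 175 mm long, 170 mm span, about 140 mm high, bystander. Origin under its stand.
There are look-alikes about, which are no part of the job. There is more than one size of the part that bears hook_grip; the job needs the largest.

How it is judged:
On the way, in this order (a step that is already met when the one before it is completed fails the run):
1. the latch bar is lifted clear of its catch, the gate still closed (value of joint latch above 0.12 rad and value of joint gate below 0.15 rad), for 0.05 s.
2. the gate is swung open to about square or beyond (value of joint gate above 1.4 rad), for 0.2 s.
3. the hook's tip is down in the finger hole of the tray, still in (horizontal distance between hook_tip and tray_hole below 0.018 m and z of hook_tip in the frame of tray_hole below -0.003 m and value of joint tray below 0.03 m), for 0.1 s.
4. the tray is drawn out to its stop by the hook in its hole (horizontal distance between hook_tip and tray_hole below 0.018 m and z of hook_tip in the frame of tray_hole below -0.003 m and value of joint tray above 0.085 m), for 0.1 s.
At the end, for the whole second after the job is handed in: The gate stands open at least 1.35 rad (77 degrees) with its latch bar hanging free (down), the tray is out at least 82 mm of its 95 mm, and the hook stands upright on the desk (handle centre below 26 mm, tilt under 0.15 rad), let go and at rest (value of joint gate above 1.35 rad and value of joint tray above 0.082 m and value of joint latch below 0.05 rad and height (world z) of hook_grip below 0.026 m and angle between hook_grip's own z axis and vertical below 0.15 rad); the robot touches nothing.
It fails at once if the gripper touches the tray (contact force between tray and the fingers above 1 N).
It fails at once if the arm touches the tray (contact force between tray and the arm above 1 N).
It fails at once if the crash alarm is touched (contact force between alarm and anything else above 1 N).
It fails at once if a bystander is shifted more than 30 mm (distance of any of stapler, protractor, sunglasses, aircraft from where it was at the start of the episode above 0.03 m).
It also fails if it takes over 69 s, if anything falls off the work surface, if the arm or the gripper's body presses on something with over 40 N, if the wrist force passes 120 N, or if a joint passes its speed limit or range.

ROBOT

A 6-joint arm with a two-finger parallel gripper is mounted at the origin on the work surface. World frame = base frame: x ahead of the robot, y to its left, z up, the work surface at z = 0. Lengths are in m, angles in rad, forces in N, time in s.
With the tool pointing down it reaches from about 0.375 to 0.975 m from the base axis. Payload 3.8 kg.
Tool frame: the origin (TCP) lies on the centre line of the jaws, within the pads' length; the fingertips stand 22 mm ahead of it and the grasp point (between the pads) lies 3 mm ahead of it; z points along the fingers, x is the direction in which the jaws open and shut, and the axes are right-handed (so a half turn about z gives the same grasp; the last joint's range is limited). The gripper opens to 85 mm and grips with 20 to 120 N. Pads are 22 mm wide; open, the fingers measure 114 mm over their backs; the gripper's body (76 mm by 85 mm) begins 54 mm behind the grasp point. The pads swing forward as they close: fully open they stand 13 mm farther back than shut.
Start: joints at [-1.148, 0.264, 1.604, -0, 1.274, -0.037], TCP at [0.3, -0.605, 0.253] pointing down, gripper open.
Joint ranges: [-2.63, 2.63], [-0.94, 2.18], [0.31, 2.57], [-1.31, 4.45], [0, 2.66], [-2.55, 2.55]. Speed limits (rad/s): [2.57, 2.57, 3.14, 3.14, 3.14, 3.14].

INTERFACE

Orientations are given as a rotation vector (axis times angle).
In Python, from workcell import bot, viewer gives the robot as it stands.
- The arm moves only by the tool move_arm, never from a script. Its argument "series" is text: rows parted by semicolons, each of 7 numbers parted by spaces: the turn, a rotation vector about the tool's x, y, z scaled (see below), then the shift along the tool's x, y, z scaled (see below), then the opening, from -1 (shut) to 1 (fully open). A call has exactly 8 rows; each row is the pose to reach, as a shift and turn from the pose commanded when the call began, along the tool's axes at that moment; what a row does not reach only later rows make up. The controller multiplies each number of a shift by 100 mm and each number of a turn by 120 degrees. A row lasts 1/10 s, in which the tool goes at most 50 mm and 8.59 degrees, less where a joint would pass 70% of its speed; a pose out of reach is approached as far as the arm can. A call with a number of a shift or a turn outside -1 to 1 is refused whole. A call with a gripper value outside its range is refused whole. The fingers move at their own pace and stop on an object; "squeeze" is the grip in N (left out, the last holds). Time passes only in rows, so rows that repeat a pose let the fingers close, or fill a call up. It gives the time, the measured TCP pose, the force and the opening at its end, in the units of the state.
- bot.read_state(): the state, without advancing time (a new reading comes with each control period).
- viewer.read_camera(name): name is "scene" or "top" or "wrist"; returns a dict with "pixels" (400x640x3 uint8, red, green, blue), "K" (3x3 intrinsics, pixels), "world_to_cam" (4x4, takes a point from world to camera coordinates); the wrist camera has in their place "mount" (4x4, takes a point from camera to tool coordinates, whose origin is the TCP and whose axes are the tool frame's). Camera axes: x right, y up, looking along -z (the intrinsics and any distortion apply to the point x, -y, -z); pixel columns grow to the right and rows downward; lengths in m; the calibration is good to about 2 mm. A picture is of the moment at which its call begins: read the wrist's pose just before it. There is no depth.
- bot.finish_job(): hands the job in, once; it reports no verdict.
The state is a dict: "time": time; "q": joint angles; "joint_vel": joint speeds; "joint_torque": joint torques, N m; "tool_pos": TCP position; "tcp_rot": TCP orientation; "wrist_force": force on the tool from outside, world axes, zero at the start; "torque": the same for the moment, N m; "width": opening from 0.0 (shut) to 1.0 (fully open).
Only numpy, scipy, OpenCV 4.12 (cv2) and the standard library are available. Lean on these libraries where they do the work, as an engineer would, in place of code of your own. Each camera call takes 0.05 s, during which the arm holds its last target.

## Working session

There is one attempt and no reset: what is moved stays moved. The work goes in short steps, Python scripts to look and compute and a tool call to move; the robot and the scene stay as the last step left them, time stands still between calls to the robot, and variables do not carry over. Pictures are saved under pics/ and viewed, and the job is handed in when it is done.

Besides the shell and the picture viewer there is one more tool, called after "Emit:" as a command line: name --argument value ..., lists and objects as JSON in quotes. move_arm: Moves the arm, as the interface text tells. Its arguments: {"type":"object","properties":{"series":{"type":"string"},"squeeze":{"type":"number"}},"required":["series"]}

```bash
ls; mkdir -p pics
cat > a.py <<'E'
from workcell import bot, viewer
import cv2, numpy as np, pickle
s=bot.read_state(); print(s)
for n in ["scene","top","wrist"]:
    c=viewer.read_camera(n); cv2.imwrite(f"pics/{n}0.png",c["pixels"][:,:,::-1]); pickle.dump(c,open(f"{n}0.pkl","wb"))
    print(n,{k:np.round(v,4) if hasattr(v,'shape') else v for k,v in c.items() if k!="pixels"})
E
python3 a.py
```

```text
pics
{'time': 0.0, 'q': array([-1.14789924e+00,  2.64779334e-01,  1.60540432e+00, -2.00908115e-05,
        1.27370904e+00, -3.68899419e-02]), 'joint_vel': array([ 0.00158749, -0.00173767, -0.00070999,  0.00100912,  0.00065652,
        0.0006313 ]), 'joint_torque': array([-4.25916887e-04, -5.15113413e+01, -3.67319798e+01, -4.41581496e-04,
        1.29539214e-02, -1.94709401e-05]), 'tool_pos': array([ 0.29924752, -0.60426113,  0.25192797]), 'tcp_rot': array([-2.6681313 ,  1.65611092,  0.00301291]), 'wrist_force': array([0.9739282 , 0.66518023, 0.15388636]), 'torque': array([ 0.01679843,  0.01892908, -0.02937588]), 'width': 0.9984679264696246}
scene {'K': array([[431.1642,   0.    , 315.9211],
       [  0.    , 431.1642, 196.9664],
       [  0.    ,   0.    ,   1.    ]]), 'world_to_cam': array([[-0.0796,  0.9967,  0.0175,  0.0753],
       [-0.6827, -0.0673,  0.7276,  0.323 ],
       [ 0.7263,  0.046 ,  0.6858, -1.858 ],
       [ 0.    ,  0.    ,  0.    ,  1.    ]])}
top {'K': array([[375.8826,   0.    , 319.1513],
       [  0.    , 375.8826, 199.4168],
       [  0.    ,   0.    ,   1.    ]]), 'world_to_cam': array([[ 0.0058, -1.    , -0.0074, -0.0234],
       [ 0.985 ,  0.0044,  0.1725, -0.5781],
       [-0.1725, -0.0083,  0.985 , -0.9672],
       [ 0.    ,  0.    ,  0.    ,  1.    ]])}
wrist {'K': array([[342.8386,   0.    , 320.281 ],
       [  0.    , 342.8386, 198.3079],
       [  0.    ,   0.    ,   1.    ]]), 'mount': array([[ 1.000e+00, -7.000e-04,  1.400e-03, -4.000e-04],
       [-3.000e-04, -9.627e-01, -2.707e-01, -6.900e-02],
       [ 1.500e-03,  2.707e-01, -9.627e-01, -1.212e-01],
       [ 0.000e+00,  0.000e+00,  0.000e+00,  1.000e+00]])}
```

View pics/scene0.png

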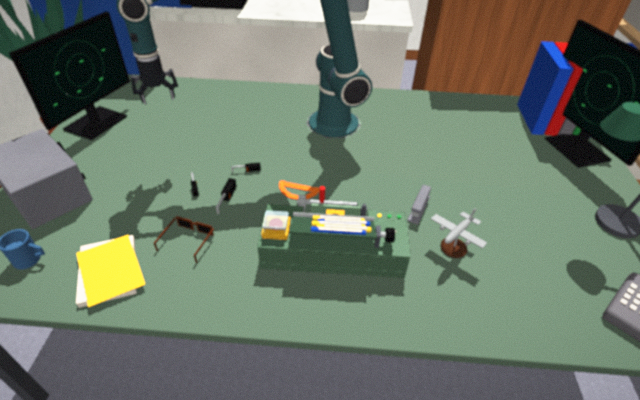

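View pics/top0.png

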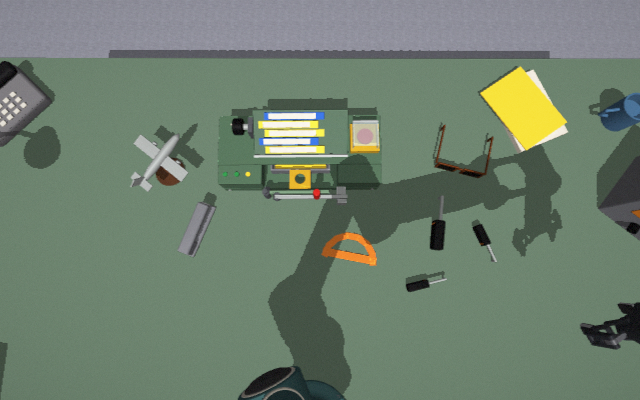

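View pics/wrist0.png

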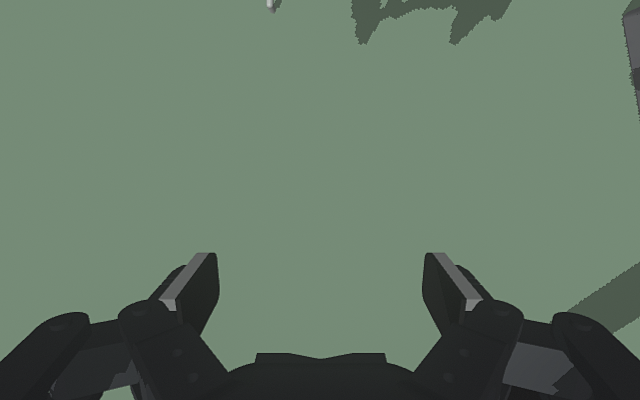

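```bash
cat > h.py <<'E'
import numpy as np, cv2, pickle
from scipy.spatial.transform import Rotation as R
def load(n): return pickle.load(open(n+".pkl","rb"))
def proj(c,p,T=None):
    W=c["world_to_cam"] if T is None else T
    q=W@np.r_[p,1]; k=c["K"]@np.array([q[0],-q[1],-q[2]]); return k[:2]/k[2]
def ray(c,uv,T=None):
    W=c["world_to_cam"] if T is None else T
    d=np.linalg.inv(c["K"])@np.r_[uv,1]; d=np.array([d[0],-d[1],-d[2]])
    Rm=W[:3,:3]; o=-Rm.T@W[:3,3]; return o,Rm.T@d
def at(c,uv,z,T=None):
    o,d=ray(c,uv,T); return o+d*(z-o[2])/d[2]
def wristT(c,s):
    T=np.eye(4);T[:3,:3]=R.from_rotvec(s["tcp_rot"]).as_matrix();T[:3,3]=s["tool_pos"]
    return np.linalg.inv(T@c["mount"])
def crop(px,x0,y0,x1,y1,f,name):
    cv2.imwrite(name,cv2.resize(px[y0:y1,x0:x1,::-1],None,fx=f,fy=f,interpolation=cv2.INTER_CUBIC))
E
python3 - <<'E'
from h import *
t=load("top0");s=load("scene0")
crop(t["pixels"],210,90,390,215,4,"pics/c1.png")
crop(t["pixels"],390,180,510,300,5,"pics/c2.png")
crop(s["pixels"],250,170,420,280,4,"pics/c3.png")
E
```

```text
(no output)
```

View pics/c1.png

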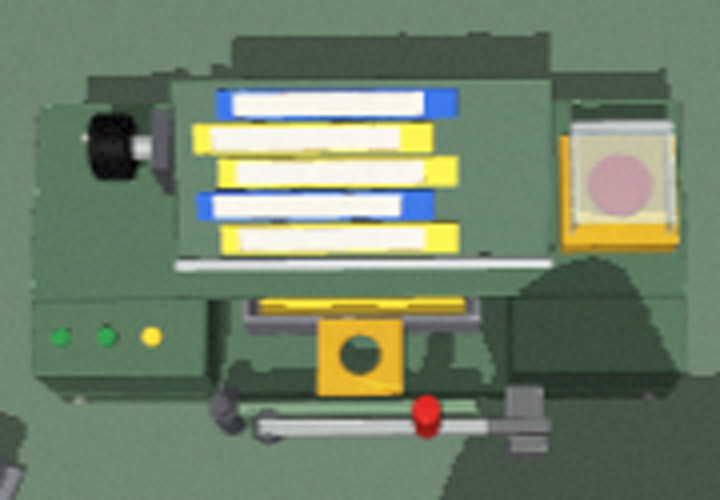

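View pics/c2.png

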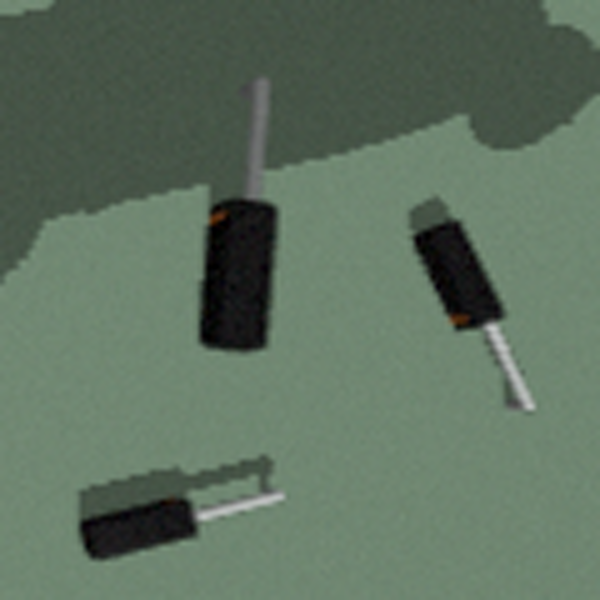

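View pics/c3.png

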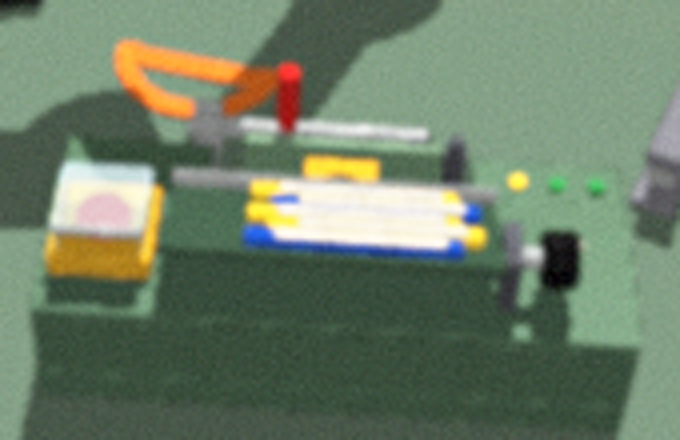

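Run:
```python
from h import *
t=load("top0");s=load("scene0")
c1=lambda x,y:np.array([210+(x+.5)/4-.5,90+(y+.5)/4-.5])
c2=lambda x,y:np.array([390+(x+.5)/5-.5,180+(y+.5)/5-.5])
px=t["pixels"]; hsv=cv2.cvtColor(px,cv2.COLOR_RGB2HSV)
# tongue mask
def blob(m,x0,y0,x1,y1):
    mm=np.zeros_like(m);mm[y0:y1,x0:x1]=m[y0:y1,x0:x1]
    n,l,st,ce=cv2.connectedComponentsWithStats(mm); i=1+np.argmax(st[1:,4]); return ce[i],st[i],l==i
m=cv2.inRange(hsv,(15,120,100),(35,255,255))
ce,st,l=blob(m,285,169,315,192); print("tongue",ce,st)
print("tongue centre",at(t,[st[0]+st[2]/2-.5,st[1]+st[3]/2-.5],.072))
print("hole",at(t,c1(360,353),.072))
m=cv2.inRange(hsv,(0,150,80),(8,255,255))|cv2.inRange(hsv,(172,150,80),(180,255,255))
ce,st,l=blob(m,300,180,330,205); print("red",ce,st); print("knob@.142 top",at(t,c1(426,405),.142),at(t,ce,.125))
a,b=at(t,c1(35,300),.1),at(t,c1(685,297),.1); print("deck edge",a,b,"yaw",np.arctan2(-(a-b)[0],(a-b)[1]))
a,b=at(t,c1(260,426),.084),at(t,c1(545,426),.084); print("bar",a,b)
a,b=at(t,c1(174,265),.11),at(t,c1(551,263),.11); print("rack edge",a,b)
print("catch",at(t,c1(526,420),.09)); print("alarm",at(t,c1(620,190),.046+.1))
# scene camera knob top
print("knob scene top z.142", at(s,[250+289/4,170+70/4],.142))
for nm,cs in dict(big=[(210,203),(277,203),(267,350),(201,346)],mid=[(415,235),(460,222),(503,315),(458,328)],low=[(80,520),(190,500),(197,537),(95,558)]).items():
    P=[at(t,c2(*c),.04)[:2] for c in cs]; print(nm,np.round(P,3).tolist(),[round(np.linalg.norm(P[i]-P[i-1]),3) for i in range(4)])
print("tip end",at(t,c2(258,80),.0385))
```

```text
tongue [299.53008596 179.0974212 ] [289 169  22  20 349]
tongue centre [0.63098868 0.03225476 0.072     ]
hole [0.63270426 0.03194562 0.072     ]
red [316.18333333 193.3       ] [313 189   7  10  60]
knob@.142 top [ 0.58354378 -0.01363296  0.142     ] [ 0.58071236 -0.01353883  0.125     ]
deck edge [0.66086445 0.24367012 0.1       ] [ 0.66449855 -0.18154636  0.1       ] yaw 0.008546273107477128
bar [0.58056243 0.09603987 0.084     ] [ 0.58139226 -0.09064407  0.084     ]
rack edge [0.68198009 0.15145586 0.11      ] [ 0.68420946 -0.09357306  0.11      ]
catch [ 0.58420153 -0.0779265   0.09      ]
alarm [ 0.72125369 -0.13486187  0.146     ]
knob scene top z.142 [ 0.58258049 -0.01182501  0.142     ]
big [[0.524, -0.325], [0.525, -0.361], [0.446, -0.351], [0.448, -0.316]] [np.float64(0.077), np.float64(0.036), np.float64(0.079), np.float64(0.035)]
mid [[0.508, -0.434], [0.515, -0.458], [0.465, -0.478], [0.458, -0.454]] [np.float64(0.053), np.float64(0.026), np.float64(0.053), np.float64(0.025)]
low [[0.357, -0.249], [0.367, -0.307], [0.348, -0.31], [0.337, -0.256]] [np.float64(0.021), np.float64(0.059), np.float64(0.019), np.float64(0.055)]
tip end [ 0.59240532 -0.35424637  0.0385    ]
```

```bash
cat >> h.py <<'E'
def plan(p,yaw,wps):
    """p start pos, yaw tool-x yaw(rad); wps list of (x,y,z,yaw) -> per call units"""
    p=np.array(p,float)
    for w in wps:
        d=np.array(w[:3])-p; X=np.array([np.cos(yaw),np.sin(yaw),0]);Y=np.array([np.sin(yaw),-np.cos(yaw),0])
        print("turn z %.3f | shift %.3f %.3f %.3f"%(-np.degrees(w[3]-yaw)/120,d@X*10,d@Y*10,-d[2]*10)); p=np.array(w[:3]);yaw=w[3]
def st():
    from workcell import bot
    s=bot.read_state(); M=R.from_rotvec(s["tcp_rot"]).as_matrix(); yaw=np.arctan2(M[1,0],M[0,0])
    print("t %.2f pos %s yaw %.4f z-axis %s F %s w %.3f"%(s["time"],np.round(s["tool_pos"],4),yaw,np.round(M[:,2],3),np.round(s["wrist_force"],1),s["width"]))
    return s,np.array(s["tool_pos"]),yaw
E
python3 - <<'E'
from h import *
s,p,yaw=st()
a=np.array([.3,-.605,.253]);b=np.array([.581,-.013,.22]); y0=-1.111
plan(a,y0,[np.r_[a+(b-a)*k/6,y0*(1-k/6)] for k in range(1,7)])
E
```

```text
t 0.15 pos [ 0.2994 -0.6044  0.2522] yaw -1.1109 z-axis [-0.001  0.002 -1.   ] F [ 0.2 -0.3 -0.3] w 1.003
turn z -0.088 | shift -0.676 -0.858 0.055
turn z -0.088 | shift -0.507 -0.967 0.055
turn z -0.088 | shift -0.320 -1.044 0.055
turn z -0.088 | shift -0.122 -1.085 0.055
turn z -0.088 | shift 0.079 -1.089 0.055
turn z -0.088 | shift 0.279 -1.056 0.055
```

Emit:
move_arm --series "0 0 -0.01 -0.08 -0.1 0 1; 0 0 -0.02 -0.17 -0.21 0 1; 0 0 -0.03 -0.25 -0.32 0 1; 0 0 -0.044 -0.34 -0.43 0 1; 0 0 -0.055 -0.42 -0.54 0 1; 0 0 -0.066 -0.51 -0.65 0 1; 0 0 -0.077 -0.6 -0.75 0 1; 0 0 -0.09 -0.68 -0.86 0 1"

```text
time: 0.95
tool_pos: [0.3468, -0.5046, 0.2534]
tcp_rot: [2.815, -1.395, -0.0]
wrist_force: [-0.0, 0.2, -0.2]
width: 1.001
```

Emit:
move_arm --series "0 0 -0.01 -0.06 -0.12 0 1; 0 0 -0.02 -0.12 -0.24 0 1; 0 0 -0.03 -0.19 -0.36 0 1; 0 0 -0.044 -0.25 -0.48 0 1; 0 0 -0.055 -0.31 -0.6 0 1; 0 0 -0.066 -0.38 -0.72 0 1; 0 0 -0.077 -0.44 -0.85 0 1; 0 0 -0.09 -0.5 -0.97 0 1"

```text
time: 1.75
tool_pos: [0.3941, -0.4063, 0.2533]
tcp_rot: [-2.934, 1.124, -0.0]
wrist_force: [0.0, 0.6, -0.2]
width: 1.002
```

```bash
cat > snap.py <<'E'
import sys
from h import *
from workcell import bot,viewer
n=sys.argv[1]
s,p,y=st()
for cam in sys.argv[2:]:
    c=viewer.read_camera(cam)
    if cam=="wrist": c["world_to_cam"]=wristT(c,s)
    pickle.dump(c,open(f"{cam}{n}.pkl","wb")); cv2.imwrite(f"pics/{cam}{n}.png",c["pixels"][:,:,::-1])
E
python3 snap.py 1 wrist
```

```text
t 1.75 pos [ 0.3941 -0.4063  0.2533] yaw -0.7319 z-axis [ 0.  0. -1.] F [ 0.   0.6 -0.2] w 1.002
```

View pics/wrist1.png

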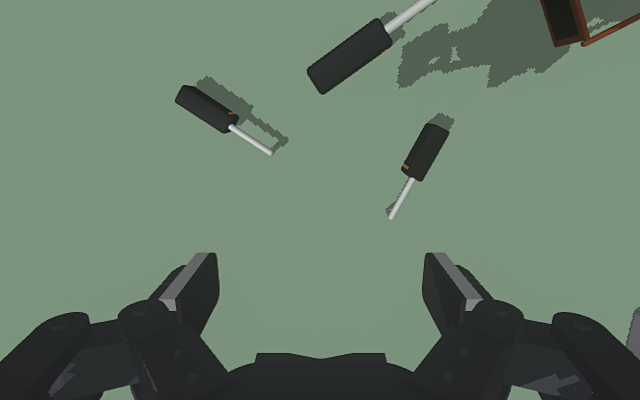

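The wrist view shows three hooks: handles at (205,108), (425,152) and (350,55). The one at (350,55) is clearly the largest (top view: ~78 mm against ~57 and ~53 mm), so it's the one. Now on to the gate.

Run:
```python
from h import *
c=load("wrist1")
P=[at(c,u,.04)[:2] for u in [(308,70),(378,18),(392,42),(323,94)]]
print(np.round(P,4),np.mean(P,0),[np.linalg.norm(P[i]-P[i-1]) for i in range(4)], np.arctan2(*(P[1]-P[0])[::-1]),np.arctan2(*(P[2]-P[3])[::-1]))
s,p,yaw=st()
a=np.array([.3941,-.4063,.2533]);b=np.array([.581,-.013,.2]); y0=-.732
plan(a,y0,[np.r_[a+(b-a)*k/4,y0*(1-k/4)] for k in range(1,5)])
```

```text
[[ 0.4504 -0.3257]
 [ 0.5255 -0.3352]
 [ 0.5225 -0.3587]
 [ 0.4466 -0.3506]] [ 0.48625947 -0.34256607] [np.float64(0.025179604024877424), np.float64(0.07570685275101104), np.float64(0.02370285365622072), np.float64(0.07632084776973656)] -0.12529710634708646 -0.10605900989876249
t 1.80 pos [ 0.3948 -0.4046  0.2533] yaw -0.7299 z-axis [ 0.001  0.002 -1.   ] F [ 0.   2.2 -0.8] w 1.001
turn z -0.087 | shift -0.310 -1.044 0.133
turn z -0.087 | shift -0.115 -1.083 0.133
turn z -0.087 | shift 0.084 -1.085 0.133
turn z -0.087 | shift 0.281 -1.052 0.133
```

Emit:
move_arm --series "0 0 -0.01 -0.04 -0.12 0.01 1; 0 0 -0.02 -0.08 -0.25 0.03 1; 0 0 -0.03 -0.12 -0.37 0.05 1; 0 0 -0.044 -0.15 -0.5 0.06 1; 0 0 -0.055 -0.19 -0.62 0.08 1; 0 0 -0.066 -0.23 -0.75 0.1 1; 0 0 -0.077 -0.27 -0.87 0.12 1; 0 0 -0.087 -0.31 -1 0.13 1"

```text
time: 2.6
tool_pos: [0.4378, -0.3113, 0.24]
tcp_rot: [-3.023, 0.853, 0.001]
wrist_force: [0.1, -0.6, 0.1]
width: 1.002
```

Emit:
move_arm --series "0 0 -0.01 -0.01 -0.12 0.01 1; 0 0 -0.02 -0.03 -0.25 0.03 1; 0 0 -0.03 -0.04 -0.37 0.05 1; 0 0 -0.044 -0.06 -0.5 0.06 1; 0 0 -0.055 -0.07 -0.62 0.08 1; 0 0 -0.066 -0.09 -0.75 0.1 1; 0 0 -0.077 -0.1 -0.87 0.12 1; 0 0 -0.087 -0.11 -1 0.13 1"

```text
time: 3.4
tool_pos: [0.4809, -0.2205, 0.227]
tcp_rot: [-3.089, 0.574, 0.001]
wrist_force: [0.2, -0.4, 0.0]
width: 1.0
```

Emit:
move_arm --series "0 0 -0.01 0.01 -0.12 0.01 1; 0 0 -0.02 0.02 -0.25 0.03 1; 0 0 -0.03 0.03 -0.37 0.05 1; 0 0 -0.044 0.04 -0.5 0.06 1; 0 0 -0.055 0.05 -0.62 0.08 1; 0 0 -0.066 0.06 -0.75 0.1 1; 0 0 -0.077 0.07 -0.87 0.12 1; 0 0 -0.087 0.08 -1 0.13 1"

```text
time: 4.2
tool_pos: [0.5245, -0.1302, 0.2139]
tcp_rot: [3.128, -0.291, -0.001]
wrist_force: [-0.4, -0.2, 0.5]
width: 1.0
```

```bash
python3 snap.py 2 wrist
```

```text
t 4.20 pos [ 0.5245 -0.1302  0.2139] yaw -0.1856 z-axis [-0.  0. -1.] F [-0.4 -0.2  0.5] w 1.000
```

View pics/wrist2.png

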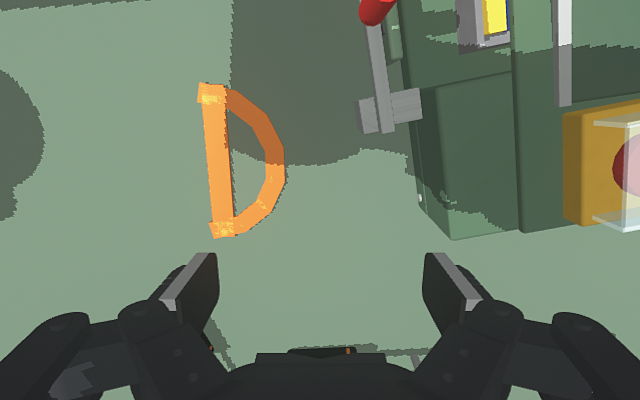

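Run:
```python
from h import *
plan([.5245,-.1302,.2139],-.1856,[(.581,-.013,.2,0)])
```

```text
turn z -0.089 | shift 0.339 -1.256 0.139
```

Emit:
move_arm --series "0 0 -0.01 0.04 -0.12 0.01 1; 0 0 -0.02 0.08 -0.25 0.03 1; 0 0 -0.03 0.12 -0.37 0.05 1; 0 0 -0.044 0.15 -0.5 0.06 1; 0 0 -0.055 0.19 -0.62 0.08 1; 0 0 -0.066 0.23 -0.75 0.1 1; 0 0 -0.077 0.27 -0.87 0.12 1; 0 0 -0.089 0.32 -1 0.13 1"

```text
time: 5.05
tool_pos: [0.5745, -0.0378, 0.2009]
tcp_rot: [3.142, 0.002, -0.001]
wrist_force: [1.0, -0.7, -0.5]
width: 1.003
```

```bash
python3 snap.py 3 wrist
python3 - <<'E'
from h import *
c=load("wrist3"); hsv=cv2.cvtColor(c["pixels"],cv2.COLOR_RGB2HSV)
m=cv2.inRange(hsv,(0,170,80),(6,255,255))|cv2.inRange(hsv,(174,170,80),(180,255,255))
n,l,s,ce=cv2.connectedComponentsWithStats(m)
for i in range(1,n):
    if s[i,4]>100: print(s[i],ce[i])
s,p,y=st(); plan(p,y,[(.581,-.013,.2,0)])
E
```

```text
t 5.05 pos [ 0.5745 -0.0378  0.2009] yaw 0.0011 z-axis [-0.001 -0.    -1.   ] F [ 1.  -0.7 -0.5] w 1.003
[ 316  155   31   46 1027] [330.34469328 179.41480039]
t 5.10 pos [ 0.5756 -0.0362  0.201 ] yaw 0.0026 z-axis [ 0.001  0.001 -1.   ] F [ 1.4  1.2 -0.2] w 0.998
turn z 0.001 | shift 0.054 -0.232 0.010
```

View pics/wrist3.png

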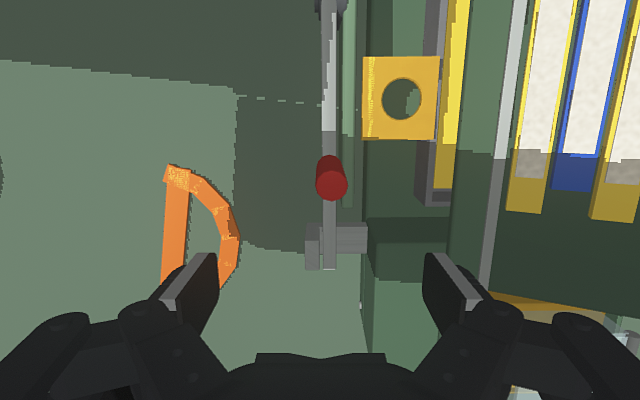

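Run:
```python
from h import *
c=load("wrist3"); s=None
print("knob",at(c,(331.5,185),.142)); print("hole",at(c,(402,99),.072))
print("bar ends",at(c,(329,12),.084),at(c,(329,268),.084))
print("rack",at(c,(522,0),.11),at(c,(487,255),.11))
print("catch", at(c,(312,247),.09))
b=at(c,(331.5,185),.142)
plan([.575,-.0375,.201],0,[(b[0],b[1],.2,0)])
```

```text
knob [ 0.58072062 -0.01157316  0.142     ]
hole [0.63171781 0.03372816 0.072     ]
bar ends [0.57988911 0.08584961 0.084     ] [ 0.58134609 -0.09053897  0.084     ]
rack [0.68590658 0.08597337 0.11      ] [ 0.68685284 -0.06736569  0.11      ]
catch [ 0.56860277 -0.07057889  0.09      ]
turn z -0.000 | shift 0.057 -0.259 0.010
```

Emit:
move_arm --series "0 0 0 0.02 -0.1 0 1; 0 0 0 0.04 -0.18 0 1; 0 0 0 0.06 -0.25 0 1; 0 0 0 0.06 -0.25 0.15 1; 0 0 0 0.06 -0.25 0.3 1; 0 0 0 0.06 -0.25 0.45 1; 0 0 0 0.06 -0.25 0.6 1; 0 0 0 0.06 -0.25 0.77 1"

```text
time: 5.9
tool_pos: [0.5797, -0.0141, 0.1224]
tcp_rot: [-3.142, 0.002, 0.002]
wrist_force: [0.2, 0.1, 0.5]
width: 1.0
```

Emit:
move_arm --series "0 0 0 0 0 0 0.4; 0 0 0 0 0 0 -0.2; 0 0 0 0 0 0 -1; 0 0 0 0 0 0 -1; 0 0 0 0 0 0 -1; 0 0 0 0 0 0 -1; 0 0 0 0 0 0 -1; 0 0 0 0 0 0 -1" --squeeze 25

```text
time: 6.7
tool_pos: [0.5805, -0.0139, 0.1253]
tcp_rot: [3.141, -0.001, 0.001]
wrist_force: [-2.5, -0.8, 6.6]
width: 0.204
```

```bash
python3 snap.py 4 wrist scene
```

```text
t 6.70 pos [ 0.5805 -0.0139  0.1253] yaw -0.0009 z-axis [ 0.001 -0.    -1.   ] F [-2.5 -0.8  6.6] w 0.204
```

View pics/wrist4.png

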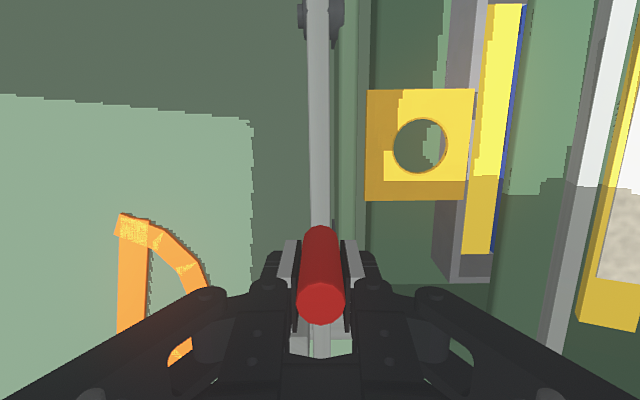

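Emit:
move_arm --series "0 0 0 0 -0.01 -0.03 -1; 0 0 0 0 -0.02 -0.06 -1; 0 0 0 0 -0.035 -0.09 -1; 0 0 0 0 -0.05 -0.12 -1; 0 0 0 0 -0.065 -0.15 -1; 0 0 0 0 -0.08 -0.18 -1; 0 0 0 0 -0.1 -0.21 -1; 0 0 0 0 -0.12 -0.23 -1"

```text
time: 7.6
tool_pos: [0.5798, -0.0013, 0.1471]
tcp_rot: [-3.141, 0.001, 0.002]
wrist_force: [0.2, 1.6, -6.2]
width: 0.201
```

```bash
python3 snap.py 5 wrist scene
python3 - <<'E'
from h import *
c=load("scene5"); crop(c["pixels"],250,150,420,270,4,"pics/c5.png")
s,p,y=st()
H=np.array([.5935,.123]); h=np.array([H[0]-p[0],-(H[1]-p[1])]); print(h)
for k in range(1,9):
    a=np.radians(100/3*k/8);cc,ss=np.cos(a),np.sin(a)
    print("%.3f  %.3f %.3f"%(np.degrees(a)/120,10*(h[0]*(1-cc)+h[1]*ss),10*(h[1]*(1-cc)-h[0]*ss)))
E
```

```text
t 7.60 pos [ 0.5798 -0.0013  0.1471] yaw -0.0007 z-axis [-0.001  0.    -1.   ] F [ 0.2  1.6 -6.2] w 0.201
t 7.70 pos [ 0.58   -0.0013  0.1473] yaw -0.0005 z-axis [-0.001  0.    -1.   ] F [-0.1  3.7 -7.4] w 0.201
[ 0.01351011 -0.12428859]
0.035  -0.090 -0.013
0.069  -0.179 -0.033
0.104  -0.266 -0.059
0.139  -0.351 -0.091
0.174  -0.433 -0.129
0.208  -0.513 -0.174
0.243  -0.589 -0.223
0.278  -0.661 -0.279
```

View pics/c5.png

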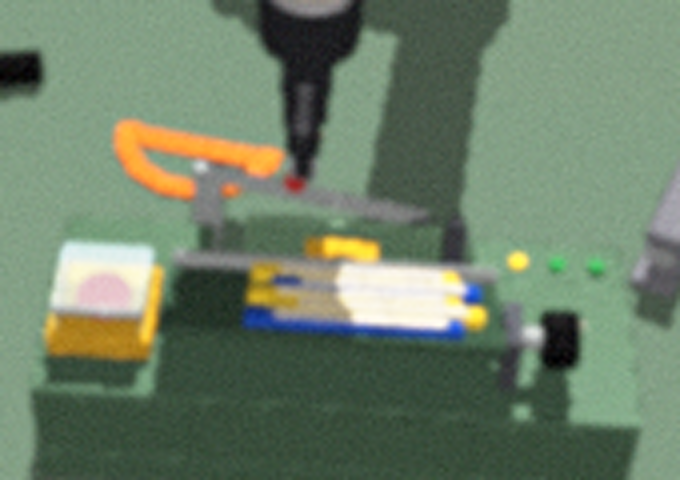

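View pics/wrist5.png

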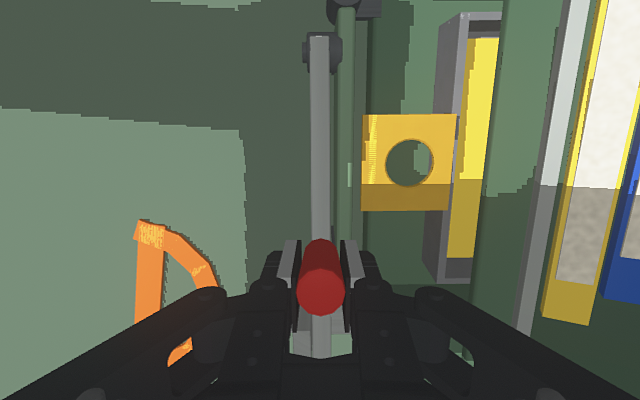

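The scene crop shows the bar raised out of the catch (left end at (195,165), pivot at (425,215)), with the gate still closed. Swinging it now.

Emit:
move_arm --series "0 0 0.035 -0.09 -0.013 0 -1; 0 0 0.07 -0.18 -0.033 0 -1; 0 0 0.105 -0.266 -0.06 0 -1; 0 0 0.14 -0.35 -0.09 0 -1; 0 0 0.175 -0.433 -0.13 0 -1; 0 0 0.21 -0.513 -0.174 0 -1; 0 0 0.243 -0.59 -0.223 0 -1; 0 0 0.278 -0.66 -0.28 0 -1"

```text
time: 8.5
tool_pos: [0.5147, 0.026, 0.1478]
tcp_rot: [3.007, -0.908, 0.003]
wrist_force: [0.9, 0.9, -5.3]
width: 0.201
```

```bash
python3 snap.py 6 top; python3 -c "
from h import *
crop(load('top6')['pixels'],210,90,390,215,4,'pics/c6.png')"
```

```text
t 8.50 pos [0.5147 0.026  0.1478] yaw -0.5862 z-axis [ 0.002 -0.001 -1.   ] F [ 0.9  0.9 -5.3] w 0.201
```

View pics/c6.png

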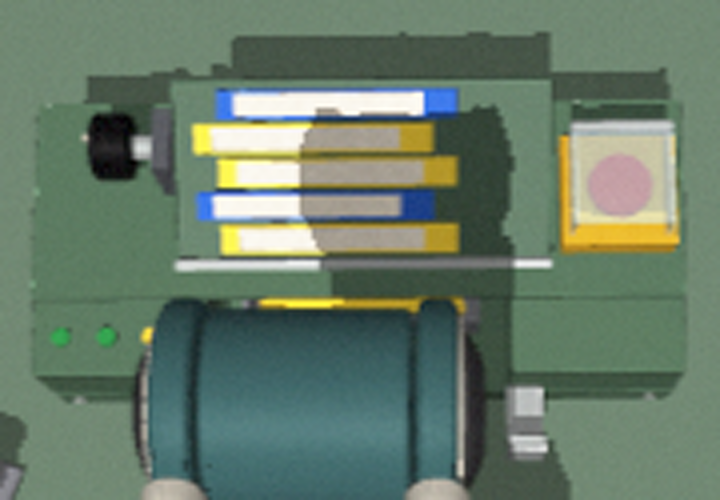

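Forces are small and the bar has left the catch at (528,420). Continuing the swing.

Emit:
move_arm --series "0 0 0.035 -0.09 -0.013 0 -1; 0 0 0.07 -0.18 -0.033 0 -1; 0 0 0.105 -0.266 -0.06 0 -1; 0 0 0.14 -0.35 -0.09 0 -1; 0 0 0.175 -0.433 -0.13 0 -1; 0 0 0.21 -0.513 -0.174 0 -1; 0 0 0.243 -0.59 -0.223 0 -1; 0 0 0.278 -0.66 -0.28 0 -1"

```text
time: 9.35
tool_pos: [0.4745, 0.0851, 0.1478]
tcp_rot: [2.62, -1.73, 0.001]
wrist_force: [-1.8, -0.9, -2.5]
width: 0.2
```

Emit:
move_arm --series "0 0 0.035 -0.09 -0.013 0 -1; 0 0 0.07 -0.18 -0.033 0 -1; 0 0 0.105 -0.266 -0.06 0 -1; 0 0 0.14 -0.35 -0.09 0 -1; 0 0 0.175 -0.433 -0.13 0 -1; 0 0 0.21 -0.513 -0.174 0 -1; 0 0 0.243 -0.59 -0.223 0 -1; 0 0 0.278 -0.66 -0.28 0 -1"

```text
time: 10.15
tool_pos: [0.4737, 0.1571, 0.1477]
tcp_rot: [2.012, -2.409, -0.001]
wrist_force: [-3.1, -1.7, -0.7]
width: 0.206
```

```bash
python3 snap.py 7 wrist scene
```

```text
t 10.15 pos [0.4737 0.1571 0.1477] yaw -1.7499 z-axis [-0.002 -0.001 -1.   ] F [-3.1 -1.7 -0.7] w 0.206
```

View pics/wrist7.png

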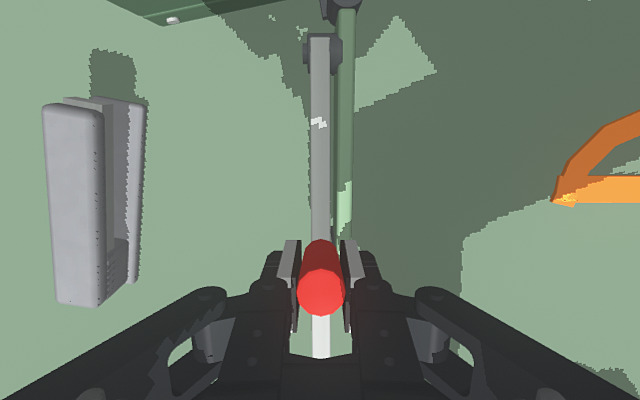

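View pics/scene7.png

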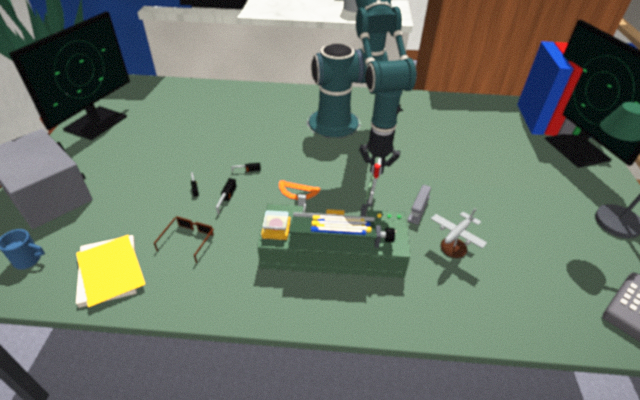

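Emit:
move_arm --series "0 0 0 0 0.03 0.06 -1; 0 0 0 0 0.06 0.12 -1; 0 0 0 0 0.09 0.17 -1; 0 0 0 0 0.11 0.215 -1; 0 0 0 0 0.11 0.215 0; 0 0 0 0 0.11 0.215 1; 0 0 0 0 0.11 0.215 1; 0 0 0 0 0.11 0.215 1"

```text
time: 11.05
tool_pos: [0.4644, 0.1595, 0.1264]
tcp_rot: [-2.016, 2.408, -0.001]
wrist_force: [-0.2, -1.3, -1.2]
width: 0.871
```

Emit:
move_arm --series "0 0 0 0 0 0 1; 0 0 0 0 0 -0.1 1; 0 0 0 0 0 -0.25 1; 0 0 0 0 0 -0.4 1; 0 0 0 0 0 -0.55 1; 0 0 0 0 0 -0.7 1; 0 0 0 0 0 -0.85 1; 0 0 0 0 0 -0.95 1"

```text
time: 11.85
tool_pos: [0.4642, 0.1598, 0.2228]
tcp_rot: [-2.015, 2.407, -0.001]
wrist_force: [0.6, -0.1, 0.0]
width: 1.001
```

```bash
python3 snap.py 8 wrist
```

```text
t 11.85 pos [0.4642 0.1598 0.2228] yaw -1.7476 z-axis [ 0.002  0.001 -1.   ] F [ 0.6 -0.1  0. ] w 1.001
```

View pics/wrist8.png

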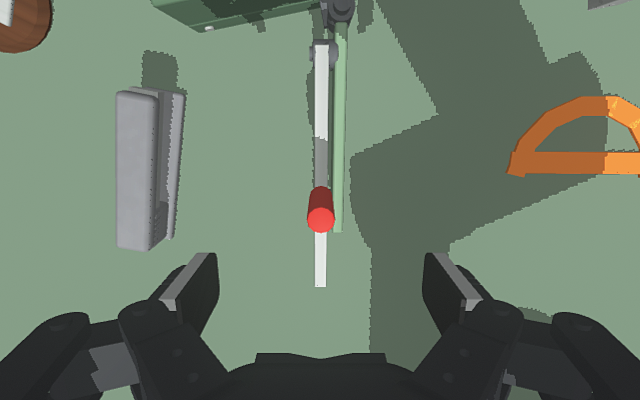

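The gate stands open (plate at (340,130)) with the bar lying along its front; the stapler at (150,170) is clear. Off to the hook.

Run:
```python
from h import *
a=np.array([.4642,.1598,.2228]);b=np.array([.486,-.341,.19])
plan(a,-1.7476,[np.r_[a+(b-a)*k/5,-1.689] for k in range(1,6)])
```

```text
turn z -0.028 | shift 0.978 -0.219 0.066
turn z -0.000 | shift 0.989 -0.161 0.066
turn z -0.000 | shift 0.989 -0.161 0.066
turn z -0.000 | shift 0.989 -0.161 0.066
turn z -0.000 | shift 0.989 -0.161 0.066
```

Emit:
move_arm --series "0 0 -0.003 0.12 -0.03 0 1; 0 0 -0.007 0.25 -0.05 0 1; 0 0 -0.01 0.37 -0.08 0 1; 0 0 -0.014 0.49 -0.11 0 1; 0 0 -0.017 0.61 -0.14 0 1; 0 0 -0.021 0.73 -0.16 0 1; 0 0 -0.024 0.86 -0.19 0 1; 0 0 -0.028 0.98 -0.22 0 1"

```text
time: 12.7
tool_pos: [0.4676, 0.0587, 0.2205]
tcp_rot: [2.086, -2.348, -0.001]
wrist_force: [0.4, -0.8, -0.0]
width: 0.998
```

Emit:
move_arm --series "0 0 0 0.12 -0.02 0.01 1; 0 0 0 0.25 -0.04 0.02 1; 0 0 0 0.37 -0.06 0.03 1; 0 0 0 0.49 -0.08 0.04 1; 0 0 0 0.62 -0.1 0.05 1; 0 0 0 0.74 -0.12 0.06 1; 0 0 0 0.86 -0.14 0.07 1; 0 0 0 0.99 -0.16 0.08 1"

```text
time: 13.5
tool_pos: [0.4722, -0.0419, 0.2127]
tcp_rot: [-2.086, 2.349, 0.0]
wrist_force: [0.4, -0.1, 0.6]
width: 1.0
```

Emit:
move_arm --series "0 0 0 0.12 -0.02 0.01 1; 0 0 0 0.25 -0.04 0.02 1; 0 0 0 0.37 -0.06 0.03 1; 0 0 0 0.49 -0.08 0.04 1; 0 0 0 0.62 -0.1 0.05 1; 0 0 0 0.74 -0.12 0.06 1; 0 0 0 0.86 -0.14 0.07 1; 0 0 0 0.99 -0.16 0.08 1"

```text
time: 14.3
tool_pos: [0.4763, -0.1421, 0.2046]
tcp_rot: [-2.086, 2.349, 0.0]
wrist_force: [0.5, -0.5, -0.1]
width: 1.0
```

Emit:
move_arm --series "0 0 0 0.12 -0.02 0.01 1; 0 0 0 0.25 -0.04 0.02 1; 0 0 0 0.37 -0.06 0.03 1; 0 0 0 0.49 -0.08 0.04 1; 0 0 0 0.62 -0.1 0.05 1; 0 0 0 0.74 -0.12 0.06 1; 0 0 0 0.86 -0.14 0.07 1; 0 0 0 0.99 -0.16 0.08 1"

```text
time: 15.1
tool_pos: [0.4806, -0.2423, 0.1967]
tcp_rot: [-2.086, 2.349, 0.0]
wrist_force: [-0.0, 1.5, -0.2]
width: 0.998
```

```bash
python3 snap.py 9 wrist top; python3 -c "
from h import *
crop(load('top9')['pixels'],210,90,390,215,4,'pics/c9.png')"
```

```text
t 15.10 pos [ 0.4806 -0.2423  0.1967] yaw -1.6890 z-axis [-0.  0. -1.] F [-0.   1.5 -0.2] w 0.998
```

View pics/wrist9.png

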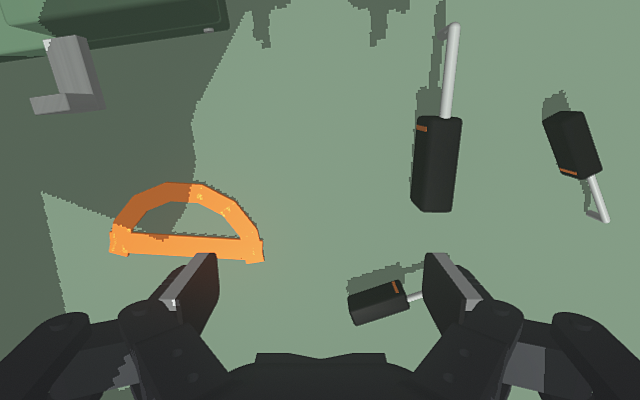

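View pics/c9.png

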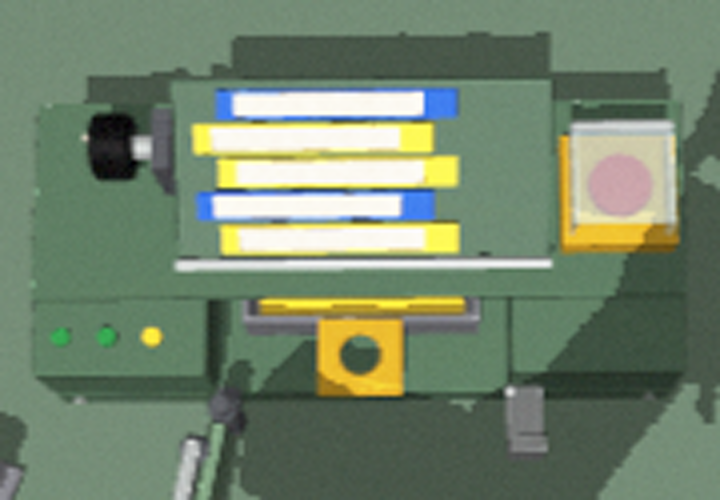

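Run:
```python
from h import *
c=load("wrist9")
crop(c["pixels"],390,10,480,225,3,"pics/c9b.png")
a=at(c,(462,118),.04);b=at(c,(451,211),.04);t=at(c,(455,24),.0385);t2=at(c,(447,116),.0385)
print(a,b,t,t2,np.arctan2(*(a-b)[[1,0]]),np.arctan2(*(t-t2)[[1,0]]))
```

```text
[ 0.52341854 -0.35909434  0.04      ] [ 0.4469472  -0.34932711  0.04      ] [ 0.59211625 -0.35496488  0.0385    ] [ 0.52623243 -0.34789366  0.0385    ] -0.127036338675623 -0.1069193314408856
```

View pics/c9b.png

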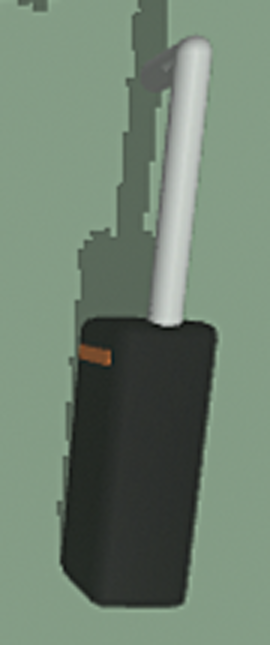

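Run:
```python
from h import *
plan([.4806,-.2423,.1967],-1.689,[(.487,-.3415,.12,-1.689),(.487,-.3415,.03,-1.689)])
```

```text
turn z -0.000 | shift 0.978 -0.181 0.767
turn z -0.000 | shift 0.000 0.000 0.900
```

Emit:
move_arm --series "0 0 0 0.14 -0.03 0.05 1; 0 0 0 0.28 -0.06 0.1 1; 0 0 0 0.42 -0.09 0.2 1; 0 0 0 0.56 -0.12 0.3 1; 0 0 0 0.7 -0.15 0.42 1; 0 0 0 0.84 -0.18 0.54 1; 0 0 0 0.98 -0.18 0.66 1; 0 0 0 0.98 -0.18 0.77 1"

```text
time: 16.0
tool_pos: [0.4865, -0.3425, 0.1183]
tcp_rot: [2.084, -2.35, -0.0]
wrist_force: [0.1, 0.5, -0.6]
width: 1.002
```

```bash
python3 snap.py 10 wrist
```

```text
t 16.00 pos [ 0.4865 -0.3425  0.1183] yaw -1.6906 z-axis [-0.001 -0.    -1.   ] F [ 0.1  0.5 -0.6] w 1.002
```

View pics/wrist10.png

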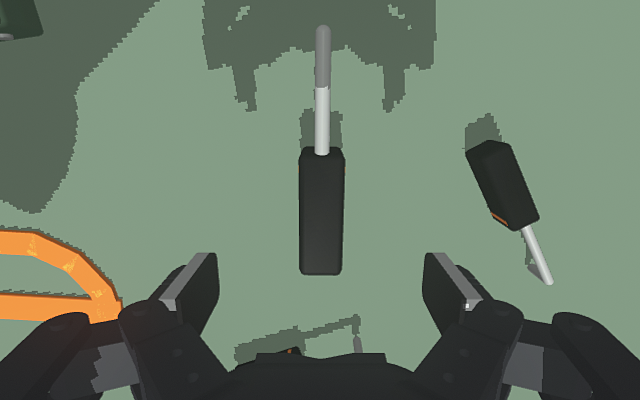

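Emit:
move_arm --series "0 0 0 0 0 0.12 1; 0 0 0 0 0 0.25 1; 0 0 0 0 0 0.38 1; 0 0 0 0 0 0.5 1; 0 0 0 0 0 0.62 1; 0 0 0 0 0 0.74 1; 0 0 0 0 0 0.83 1; 0 0 0 0 0 0.88 1"

```text
time: 16.85
tool_pos: [0.4863, -0.3403, 0.0304]
tcp_rot: [2.086, -2.349, -0.002]
wrist_force: [-0.7, 0.9, -0.0]
width: 0.999
```

Emit:
move_arm --series "0 0 0 0 0 0 0.5; 0 0 0 0 0 0 0; 0 0 0 0 0 0 -1; 0 0 0 0 0 0 -1; 0 0 0 0 0 0 -1; 0 0 0 0 0 0 -1; 0 0 0 0 0 0 -1; 0 0 0 0 0 0 -1" --squeeze 60

```text
time: 17.65
tool_pos: [0.4876, -0.3414, 0.0328]
tcp_rot: [-2.086, 2.349, -0.003]
wrist_force: [-0.1, -1.6, 5.6]
width: 0.318
```

```bash
python3 snap.py 11 wrist
```

```text
t 17.65 pos [ 0.4876 -0.3414  0.0328] yaw -1.6890 z-axis [ 0.002 -0.001 -1.   ] F [-0.1 -1.6  5.6] w 0.318
```

View pics/wrist11.png

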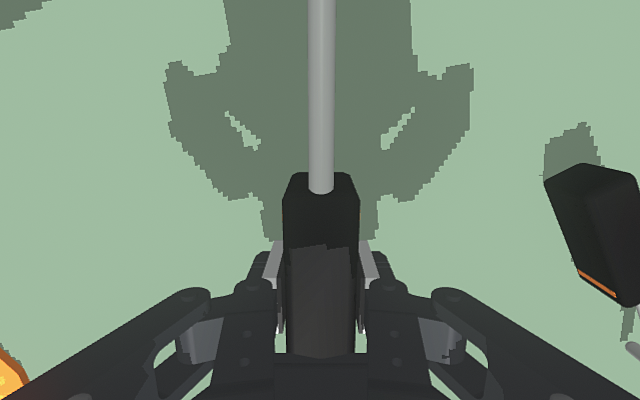

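Run:
```python
from h import *
a=np.array([.4876,-.3414,.0328])
b=a+[0,0,.09]; e=np.array([.527,.033,.165]); 
plan(a,-1.689,[np.r_[b,-1.689]]+[np.r_[b+(e-b)*k/4,-1.689+(.124)*k/4] for k in range(1,5)])
```

```text
turn z -0.000 | shift 0.000 0.000 -0.900
turn z -0.015 | shift -0.941 0.013 -0.106
turn z -0.015 | shift -0.941 -0.017 -0.106
turn z -0.015 | shift -0.940 -0.046 -0.106
turn z -0.015 | shift -0.938 -0.075 -0.106
```

Emit:
move_arm --series "0 0 0 0 0 -0.1 -1; 0 0 0 0 0 -0.2 -1; 0 0 0 0 0 -0.32 -1; 0 0 0 0 0 -0.44 -1; 0 0 0 0 0 -0.56 -1; 0 0 0 0 0 -0.68 -1; 0 0 0 0 0 -0.8 -1; 0 0 0 0 0 -0.9 -1"

```text
time: 18.5
tool_pos: [0.4871, -0.3409, 0.1232]
tcp_rot: [-2.086, 2.349, -0.002]
wrist_force: [-0.2, -0.5, -1.7]
width: 0.319
```

```bash
python3 snap.py 12 wrist scene
```

```text
t 18.50 pos [ 0.4871 -0.3409  0.1232] yaw -1.6890 z-axis [ 0.001 -0.001 -1.   ] F [-0.2 -0.5 -1.7] w 0.319
```

View pics/wrist12.png

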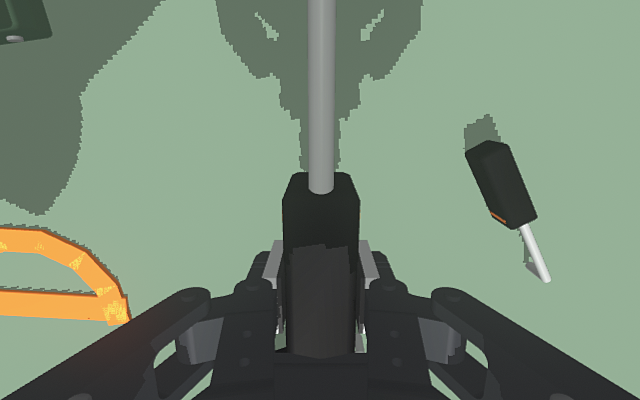

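Emit:
move_arm --series "0 0 -0.002 -0.12 0 -0.01 -1; 0 0 -0.004 -0.24 0 -0.03 -1; 0 0 -0.006 -0.35 0 -0.04 -1; 0 0 -0.008 -0.47 0.01 -0.05 -1; 0 0 -0.01 -0.59 0.01 -0.07 -1; 0 0 -0.012 -0.71 0.01 -0.08 -1; 0 0 -0.014 -0.82 0.01 -0.09 -1; 0 0 -0.015 -0.94 0.01 -0.11 -1"

```text
time: 19.4
tool_pos: [0.497, -0.2462, 0.1328]
tcp_rot: [2.123, -2.315, -0.0]
wrist_force: [0.2, -0.7, -2.6]
width: 0.321
```

Emit:
move_arm --series "0 0 -0.002 -0.12 0 -0.01 -1; 0 0 -0.004 -0.24 0 -0.03 -1; 0 0 -0.006 -0.35 0 -0.04 -1; 0 0 -0.008 -0.47 -0.01 -0.05 -1; 0 0 -0.01 -0.59 -0.01 -0.07 -1; 0 0 -0.012 -0.71 -0.01 -0.08 -1; 0 0 -0.014 -0.82 -0.02 -0.09 -1; 0 0 -0.015 -0.94 -0.02 -0.11 -1"

```text
time: 20.2
tool_pos: [0.5072, -0.1529, 0.1438]
tcp_rot: [2.159, -2.282, -0.0]
wrist_force: [0.3, -0.2, -3.3]
width: 0.317
```

Emit:
move_arm --series "0 0 -0.002 -0.12 0 -0.01 -1; 0 0 -0.004 -0.24 -0.01 -0.03 -1; 0 0 -0.006 -0.35 -0.02 -0.04 -1; 0 0 -0.008 -0.47 -0.02 -0.05 -1; 0 0 -0.01 -0.59 -0.03 -0.07 -1; 0 0 -0.012 -0.71 -0.03 -0.08 -1; 0 0 -0.014 -0.82 -0.04 -0.09 -1; 0 0 -0.015 -0.94 -0.05 -0.11 -1"

```text
time: 21.0
tool_pos: [0.5172, -0.0593, 0.1547]
tcp_rot: [2.195, -2.248, -0.0]
wrist_force: [0.2, 0.1, -1.8]
width: 0.319
```

Emit:
move_arm --series "0 0 -0.002 -0.12 -0.01 -0.01 -1; 0 0 -0.004 -0.24 -0.02 -0.03 -1; 0 0 -0.006 -0.35 -0.03 -0.04 -1; 0 0 -0.008 -0.47 -0.04 -0.05 -1; 0 0 -0.01 -0.59 -0.05 -0.07 -1; 0 0 -0.012 -0.71 -0.06 -0.08 -1; 0 0 -0.014 -0.82 -0.07 -0.09 -1; 0 0 -0.015 -0.94 -0.08 -0.11 -1"

```text
time: 21.8
tool_pos: [0.5275, 0.0345, 0.1657]
tcp_rot: [2.23, -2.213, -0.0]
wrist_force: [0.4, -0.5, -2.2]
width: 0.318
```

```bash
python3 snap.py 13 wrist scene top
python3 - <<'E'
from h import *
c=load("scene13"); crop(c["pixels"],280,120,420,240,5,"pics/c13.png")
E
```

```text
t 21.80 pos [0.5275 0.0345 0.1657] yaw -1.5632 z-axis [-0. -0. -1.] F [ 0.4 -0.5 -2.2] w 0.318
```

View pics/wrist13.png

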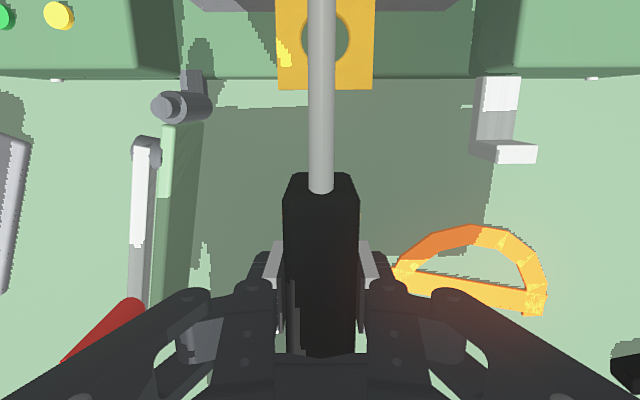

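View pics/c13.png

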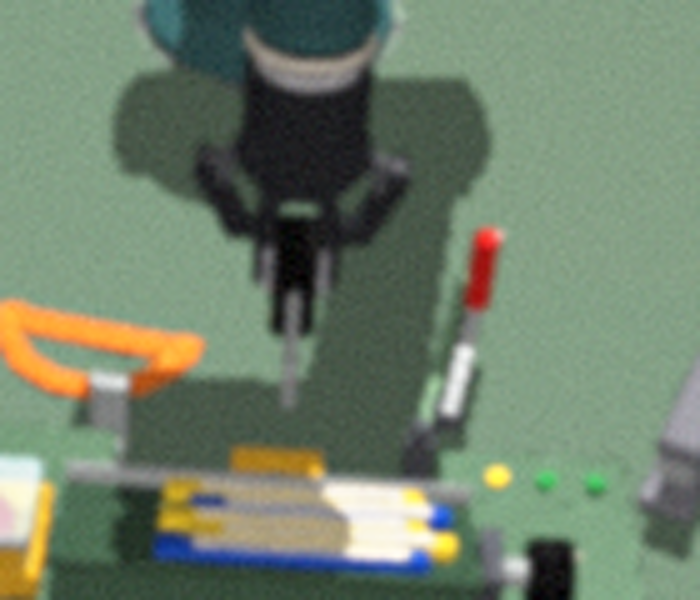

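View pics/top13.png

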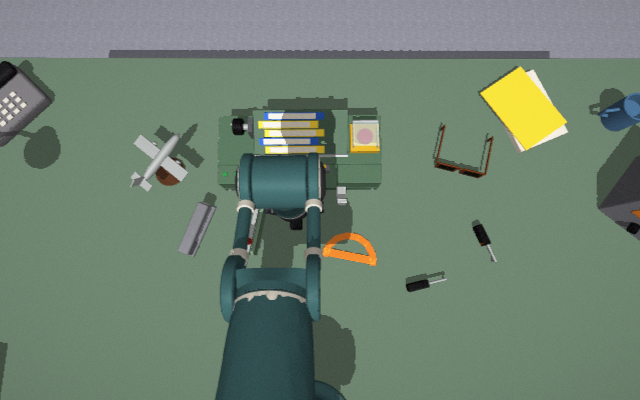

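Run:
```python
from h import *
w=load("wrist13");c=load("scene13")
P,yaw=np.array([.5275,.0345,.1657]),-1.5632
h=at(w,(325,37),.072); print("hole",h, "tongue mid",at(w,(325,89),.072))
hd=yaw+np.pi/2; d=np.array([np.cos(hd),np.sin(hd),0])
# shank top centre line from wrist: 
for u in [(321,190),(321,5)]: print("shank",at(w,u,P[2]-.0328+.0385))
tip=P+.105*d; tip[2]=P[2]-.0293; print("tip",tip, proj(c,tip),proj(c,tip+[0,0,.035]))
print("seen tip bottom px",280+289/5,120+405/5, "hole predicted px",proj(c,h))
```

```text
hole [0.63208841 0.03342527 0.072     ] tongue mid [0.60359349 0.03309275 0.072     ]
shank [0.56677091 0.03526275 0.1714    ]
shank [0.62440977 0.03575269 0.1714    ]
tip [0.63249697 0.03529761 0.1364    ] [336.60617037 200.91881317] [337.20107315 192.41135469]
seen tip bottom px 337.8 201.0 hole predicted px [334.97486797 215.64582991]
```

Emit:
move_arm --series "0 0 0 0.01 0 0.03 -1; 0 0 0 0.02 0 0.1 -1; 0 0 0 0.02 0 0.18 -1; 0 0 0 0.02 0 0.26 -1; 0 0 0 0.02 0 0.34 -1; 0 0 0 0.02 0 0.42 -1; 0 0 0 0.02 0 0.5 -1; 0 0 0 0.02 0 0.55 -1"

```text
time: 22.75
tool_pos: [0.5271, 0.0315, 0.1097]
tcp_rot: [2.229, -2.213, -0.001]
wrist_force: [0.2, 0.9, -2.0]
width: 0.316
```

```bash
python3 snap.py 14 wrist scene
python3 - <<'E'
from h import *
c=load("scene14"); crop(c["pixels"],300,170,370,220,10,"pics/c14.png")
w=load("wrist14");crop(w["pixels"],240,0,400,100,5,"pics/c14w.png")
E
```

```text
t 22.75 pos [0.5271 0.0315 0.1097] yaw -1.5634 z-axis [-0.001 -0.    -1.   ] F [ 0.2  0.9 -2. ] w 0.316
```

View pics/c14.png

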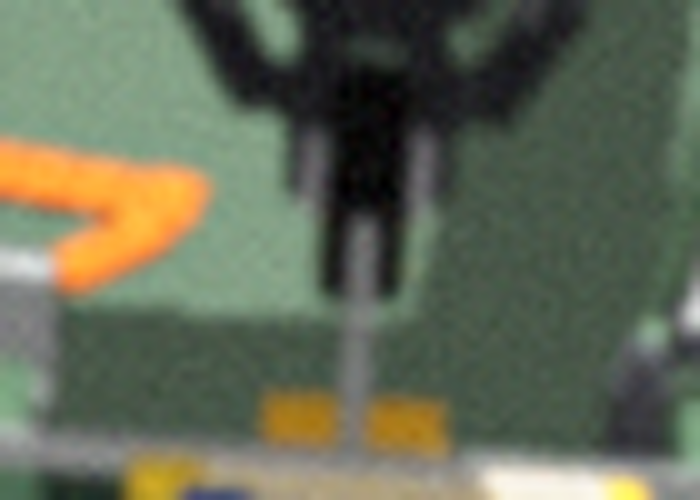

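View pics/c14w.png

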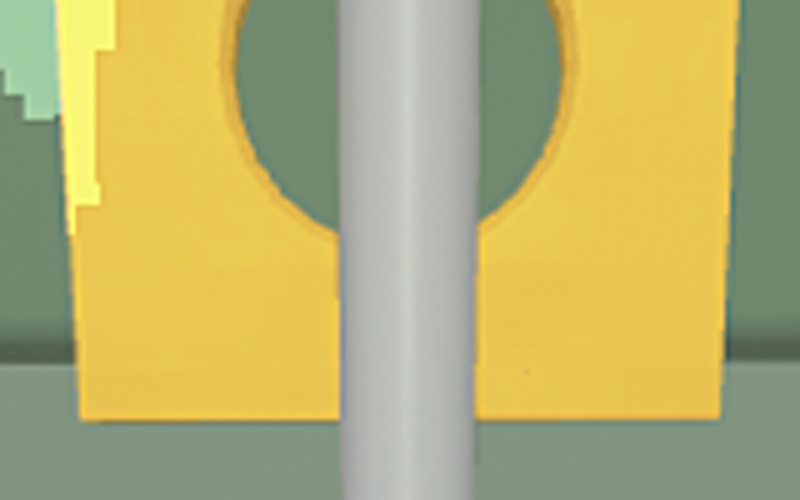

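The shank lies in the middle of the tongue (hole at (400,65), shank at (408,65) in the crop). Lowering the tip.

Emit:
move_arm --series "0 0 0 0 0 0.03 -1; 0 0 0 0 0 0.06 -1; 0 0 0 0 0 0.09 -1; 0 0 0 0 0 0.12 -1; 0 0 0 0 0 0.15 -1; 0 0 0 0 0 0.18 -1; 0 0 0 0 0 0.21 -1; 0 0 0 0 0 0.23 -1"

```text
time: 23.65
tool_pos: [0.5274, 0.0316, 0.0874]
tcp_rot: [2.229, -2.213, -0.0]
wrist_force: [-0.2, 0.2, -2.4]
width: 0.316
```

```bash
python3 snap.py 15 scene wrist
python3 - <<'E'
from h import *
c=load("scene15"); crop(c["pixels"],300,170,370,220,10,"pics/c15.png")
w=load("wrist15");crop(w["pixels"],240,0,400,100,5,"pics/c15w.png")
E
```

```text
t 23.65 pos [0.5274 0.0316 0.0874] yaw -1.5634 z-axis [-0.  0. -1.] F [-0.2  0.2 -2.4] w 0.316
```

View pics/c15.png

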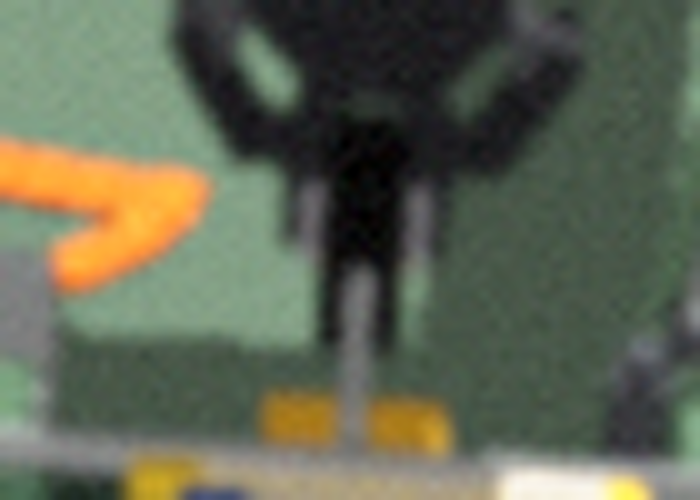

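View pics/c15w.png

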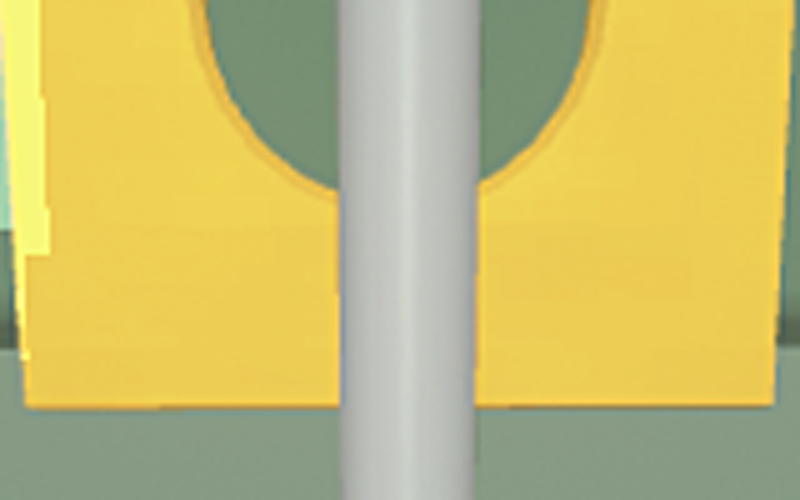

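Emit:
move_arm --series "0 0 0 0 0.06 0 -1; 0 0 0 0 0.16 0 -1; 0 0 0 0 0.28 0 -1; 0 0 0 0 0.42 0 -1; 0 0 0 0 0.56 0 -1; 0 0 0 0 0.7 0 -1; 0 0 0 0 0.82 0 -1; 0 0 0 0 0.92 0 -1"

```text
time: 24.55
tool_pos: [0.4343, 0.0309, 0.0879]
tcp_rot: [-2.23, 2.213, -0.0]
wrist_force: [1.9, -0.8, -2.5]
width: 0.32
```

```bash
python3 snap.py 16 wrist
python3 - <<'E'
from h import *
w=load("wrist16");crop(w["pixels"],160,0,480,200,2.5,"pics/c16w.png")
E
```

```text
t 24.55 pos [0.4343 0.0309 0.0879] yaw -1.5634 z-axis [ 0. -0. -1.] F [ 1.9 -0.8 -2.5] w 0.320
```

View pics/c16w.png

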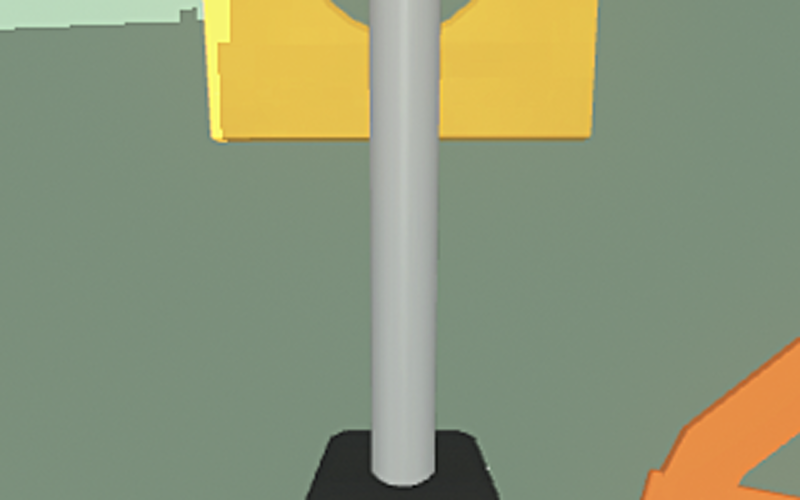

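Tray is following, pulling at 1.9 N. Continuing to the stop in small steps.

Emit:
move_arm --series "0 0 0 0 0.02 0 -1; 0 0 0 0 0.04 0 -1; 0 0 0 0 0.06 0 -1; 0 0 0 0 0.08 0 -1; 0 0 0 0 0.1 0 -1; 0 0 0 0 0.1 0 -1; 0 0 0 0 0.1 0 -1; 0 0 0 0 0.1 0 -1"

```text
time: 25.4
tool_pos: [0.4253, 0.0308, 0.0877]
tcp_rot: [2.229, -2.213, -0.001]
wrist_force: [-0.2, 0.5, -2.9]
width: 0.315
```

Emit:
move_arm --series "0 0 0 0 0.01 0 -1; 0 0 0 0 0.02 0 -1; 0 0 0 0 0.03 0 -1; 0 0 0 0 0.04 0 -1; 0 0 0 0 0.05 0 -1; 0 0 0 0 0.05 0 -1; 0 0 0 0 0.05 0 -1; 0 0 0 0 0.05 0 -1"

```text
time: 26.2
tool_pos: [0.4226, 0.0308, 0.0889]
tcp_rot: [-2.227, 2.211, -0.005]
wrist_force: [5.4, 0.0, -1.3]
width: 0.317
```

```bash
python3 snap.py 17 wrist
python3 - <<'E'
from h import *
w=load("wrist17");crop(w["pixels"],160,0,480,200,2.5,"pics/c17w.png")
E
```

```text
t 26.20 pos [0.4226 0.0308 0.0889] yaw -1.5635 z-axis [ 0.004  0.    -1.   ] F [ 5.4  0.  -1.3] w 0.317
```

View pics/c17w.png

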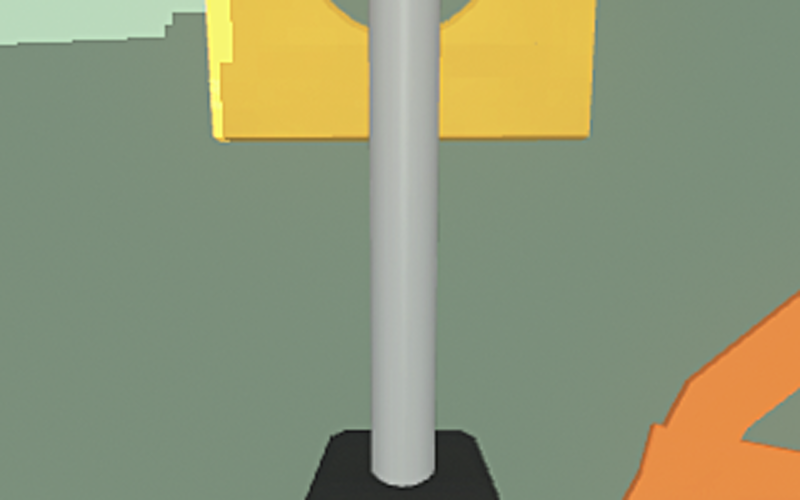

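Run:
```python
from h import *
w=load("wrist17"); w5=load("wrist15")
print(at(w,(320,54.5),.072),at(w5,(320,81),.072))
```

```text
[0.50855415 0.03227077 0.072     ] [0.60372303 0.03300177 0.072     ]
```

Emit:
move_arm --series "0 0 0 0 -0.03 0 -1; 0 0 0 0 -0.07 0 -1; 0 0 0 0 -0.11 0 -1; 0 0 0 0 -0.11 -0.08 -1; 0 0 0 0 -0.11 -0.2 -1; 0 0 0 0 -0.11 -0.35 -1; 0 0 0 0 -0.11 -0.5 -1; 0 0 0 0 -0.11 -0.65 -1"

```text
time: 27.05
tool_pos: [0.4315, 0.0309, 0.1543]
tcp_rot: [-2.229, 2.213, -0.0]
wrist_force: [0.2, 0.4, -2.7]
width: 0.318
```

```bash
python3 snap.py 18 wrist scene
python3 - <<'E'
from h import *
w=load("scene18");crop(w["pixels"],260,110,420,240,5,"pics/c18.png")
E
```

```text
t 27.05 pos [0.4315 0.0309 0.1543] yaw -1.5634 z-axis [ 0.  0. -1.] F [ 0.2  0.4 -2.7] w 0.318
```

View pics/wrist18.png

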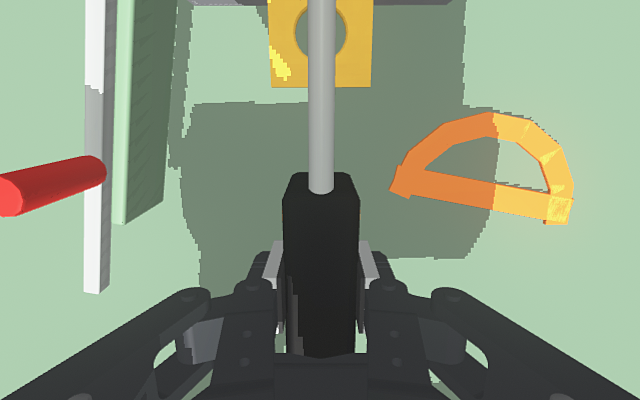

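View pics/c18.png

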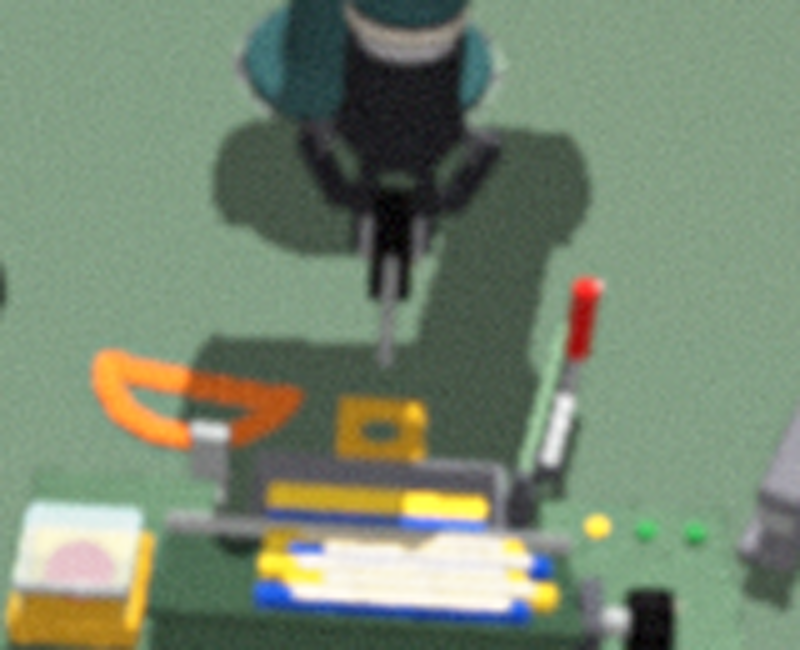

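Run:
```python
from h import *
a=np.array([.4315,.0309,.1543]);b=np.array([.47,-.25,.155])
plan(a,-1.5634,[np.r_[a+(b-a)*k/3,-1.5634] for k in range(1,4)])
```

```text
turn z -0.000 | shift 0.937 -0.121 -0.002
turn z -0.000 | shift 0.937 -0.121 -0.002
turn z -0.000 | shift 0.937 -0.121 -0.002
```

Emit:
move_arm --series "0 0 0 0.12 -0.01 0 -1; 0 0 0 0.24 -0.03 0 -1; 0 0 0 0.35 -0.05 0 -1; 0 0 0 0.47 -0.06 0 -1; 0 0 0 0.59 -0.08 0 -1; 0 0 0 0.71 -0.09 0 -1; 0 0 0 0.82 -0.11 0 -1; 0 0 0 0.94 -0.12 0 -1"

```text
time: 27.95
tool_pos: [0.4445, -0.0641, 0.1528]
tcp_rot: [-2.229, 2.213, -0.0]
wrist_force: [0.5, -0.2, -2.3]
width: 0.32
```

Emit:
move_arm --series "0 0 0 0.12 -0.01 0 -1; 0 0 0 0.24 -0.03 0 -1; 0 0 0 0.35 -0.05 0 -1; 0 0 0 0.47 -0.06 0 -1; 0 0 0 0.59 -0.08 0 -1; 0 0 0 0.71 -0.09 0 -1; 0 0 0 0.82 -0.11 0 -1; 0 0 0 0.94 -0.12 0 -1"

```text
time: 28.75
tool_pos: [0.4571, -0.1579, 0.1528]
tcp_rot: [-2.23, 2.213, 0.0]
wrist_force: [-0.6, -0.1, -3.0]
width: 0.319
```

Emit:
move_arm --series "0 0 0 0.12 -0.01 0 -1; 0 0 0 0.24 -0.03 0 -1; 0 0 0 0.35 -0.05 0 -1; 0 0 0 0.47 -0.06 0 -1; 0 0 0 0.59 -0.08 0 -1; 0 0 0 0.71 -0.09 0 -1; 0 0 0 0.82 -0.11 0 -1; 0 0 0 0.94 -0.12 0 -1"

```text
time: 29.55
tool_pos: [0.4698, -0.2518, 0.1528]
tcp_rot: [-2.23, 2.213, 0.0]
wrist_force: [0.5, 0.1, -2.0]
width: 0.317
```

```bash
python3 snap.py 19 wrist
```

```text
t 29.55 pos [ 0.4698 -0.2518  0.1528] yaw -1.5633 z-axis [ 0.  0. -1.] F [ 0.5  0.1 -2. ] w 0.317
```

View pics/wrist19.png

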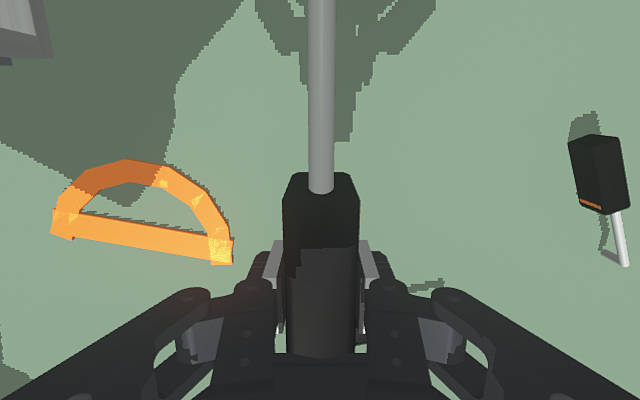

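Run:
```python
from h import *
w=load("wrist19");t=load("top13")
print(at(w,(234,255),.004),at(w,(55,230),.004)); 
for u in [(376,262),(407,287),(430,281),(447,279),(408,292)]: print(u,at(t,u,.02))
```

```text
[ 0.41144022 -0.17728061  0.004     ] [ 0.4330968  -0.02813456  0.004     ]
(376, 262) [ 0.41230544 -0.17503171  0.02      ]
(407, 287) [ 0.34682489 -0.25650353  0.02      ]
(430, 281) [ 0.36289714 -0.31858328  0.02      ]
(447, 279) [ 0.36842228 -0.36431035  0.02      ]
(408, 292) [ 0.3338258  -0.25871899  0.02      ]
```

Emit:
move_arm --series "0 0 0 0 0 0.1 -1; 0 0 0 0 0 0.22 -1; 0 0 0 0 0 0.35 -1; 0 0 0 0 0 0.48 -1; 0 0 0 0 0 0.61 -1; 0 0 0 0 0 0.74 -1; 0 0 0 0 0 0.86 -1; 0 0 0 0 0 0.95 -1"

```text
time: 30.4
tool_pos: [0.4692, -0.2506, 0.0563]
tcp_rot: [2.23, -2.213, -0.002]
wrist_force: [0.4, -0.2, -3.4]
width: 0.319
```

Emit:
move_arm --series "0 0 0 0 0 0.05 -1; 0 0 0 0 0 0.1 -1; 0 0 0 0 0 0.14 -1; 0 0 0 0 0 0.18 -1; 0 0 0 0 0 0.2 -1; 0 0 0 0 0 0.22 -1; 0 0 0 0 0 0.24 -1; 0 0 0 0 0 0.24 -1"

```text
time: 31.2
tool_pos: [0.4695, -0.2508, 0.0336]
tcp_rot: [2.23, -2.213, -0.0]
wrist_force: [0.3, -0.3, -2.1]
width: 0.317
```

Still hanging by a hair; 1–2 mm more.

Emit:
move_arm --series "0 0 0 0 0 0.005 -1; 0 0 0 0 0 0.01 -1; 0 0 0 0 0 0.015 -1; 0 0 0 0 0 0.02 -1; 0 0 0 0 0 0.02 -1; 0 0 0 0 0 0.02 -1; 0 0 0 0 0 0.02 -1; 0 0 0 0 0 0.02 -1"

```text
time: 32.0
tool_pos: [0.4698, -0.251, 0.0328]
tcp_rot: [-2.23, 2.213, -0.0]
wrist_force: [-2.9, 1.5, 5.6]
width: 0.316
```

On the desk (contact force +5.6 N, TCP z 0.0328 as when grasped). Release and retreat.

Emit:
move_arm --series "0 0 0 0 0 0 -0.2; 0 0 0 0 0 0 0; 0 0 0 0 0 0 0.4; 0 0 0 0 0 0 1; 0 0 0 0 0 0 1; 0 0 0 0 0 0 1; 0 0 0 0 0 0 1; 0 0 0 0 0 0 1"

```text
time: 32.8
tool_pos: [0.4696, -0.2509, 0.0317]
tcp_rot: [2.23, -2.213, -0.0]
wrist_force: [-0.2, 1.1, -0.2]
width: 1.004
```

Emit:
move_arm --series "0 0 0 0 0 -0.05 1; 0 0 0 0 0 -0.15 1; 0 0 0 0 0 -0.27 1; 0 0 0 0 0 -0.4 1; 0 0 0 0 0 -0.55 1; 0 0 0 0 0 -0.7 1; 0 0 0 0 0 -0.85 1; 0 0 0 0 0 -1 1"

```text
time: 33.6
tool_pos: [0.4698, -0.251, 0.1335]
tcp_rot: [-2.23, 2.213, -0.001]
wrist_force: [0.8, -0.4, -1.0]
width: 1.0
```

Emit:
move_arm --series "0 0 0 0.1 0 -0.1 1; 0 0 0 0.2 0 -0.1 1; 0 0 0 0.3 0.1 -0.1 1; 0 0 0 0.45 0.2 -0.1 1; 0 0 0 0.6 0.3 -0.1 1; 0 0 0 0.75 0.4 -0.1 1; 0 0 0 0.9 0.5 -0.1 1; 0 0 0 1 0.5 -0.1 1"

```text
time: 34.4
tool_pos: [0.4179, -0.3521, 0.1403]
tcp_rot: [2.227, -2.215, -0.005]
wrist_force: [0.1, 0.3, 0.0]
width: 0.997
```

```bash
python3 snap.py 20 wrist scene top
```

```text
t 34.40 pos [ 0.4179 -0.3521  0.1403] yaw -1.5654 z-axis [-0.003  0.002 -1.   ] F [0.1 0.3 0. ] w 0.997
```

View pics/top20.png

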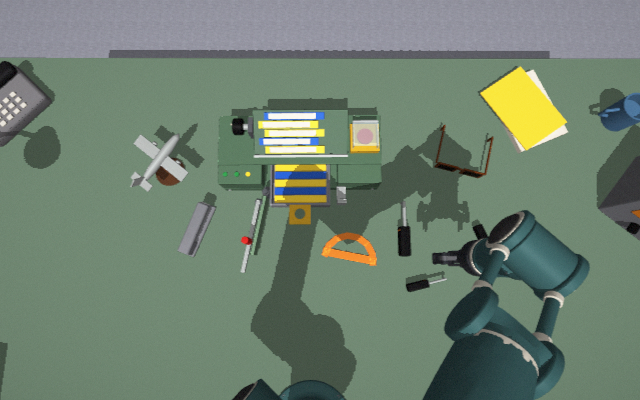

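View pics/scene20.png

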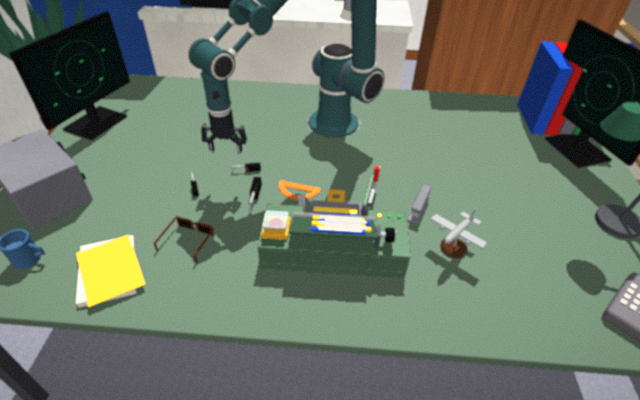

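View pics/wrist20.png

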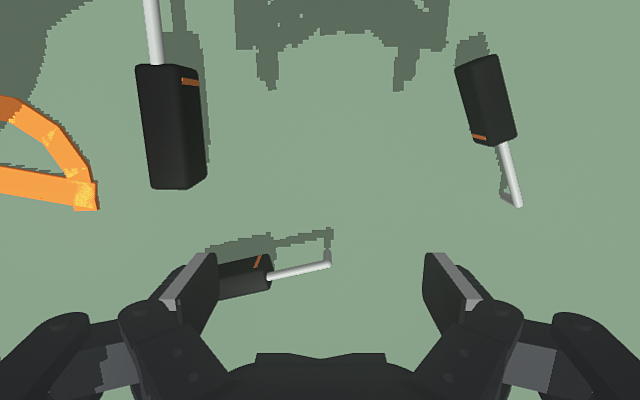

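Top view: the gate is open (knob at (246,240)), the tray is out (hole at (300,214)) and the hook stands at (404,240). The bystanders look unmoved. A numeric check before handing in.

Run:
```python
from h import *
t=load("top20");s=load("scene20");t0=load("top0")
hole=at(t,(300,213.5),.072);print("tray travel",.632-hole[0])
k=at(t,(246,239.5),.142);print("knob top if bar down",k,"gate",np.arctan2(-(k[0]-.5935),-(k[1]-.123))-np.arctan2(.0135,.135))
print("scene px of knob top predicted if down",proj(s,[k[0],k[1],.142]))
px=s["pixels"];hs=cv2.cvtColor(px,cv2.COLOR_RGB2HSV);m=cv2.inRange(hs,(0,170,80),(6,255,255))|cv2.inRange(hs,(174,170,80),(180,255,255));m[:,:360]=0;m[:,390:]=0;m[:140]=0;m[215:]=0
ys,xs=np.nonzero(m);print("seen knob",xs.mean(),ys.min(),ys.max())
P=[at(t,u,.04)[:2] for u in [(398,227),(411,227),(411,255),(398,255)]];print("hook",np.round(P,3).tolist())
for n,(x0,y0,x1,y1) in dict(prot=(315,225,385,270),stapler=(175,190,222,260),plane=(125,125,190,195),glasses=(430,118,497,180)).items():
    a=t0["pixels"][y0:y1,x0:x1];b=t["pixels"][y0:y1,x0:x1]
    r=cv2.matchTemplate(b,a[6:-6,6:-6],cv2.TM_CCOEFF_NORMED);print(n,np.array(cv2.minMaxLoc(r)[3])-6,"px shift, score %.2f"%r.max())
st()
```

```text
tray travel 0.09541780532950639
knob top if bar down [0.46302527 0.15500077 0.142     ] gate 1.7116441004408005
scene px of knob top predicted if down [375.37757296 166.61516023]
seen knob 375.92 166 180
hook [[0.506, -0.233], [0.506, -0.268], [0.431, -0.266], [0.431, -0.231]]
prot [0 0] px shift, score 0.73
stapler [0 0] px shift, score 0.99
plane [0 0] px shift, score 1.00
glasses [0 0] px shift, score 0.67
t 34.55 pos [ 0.4199 -0.3518  0.1411] yaw -1.5651 z-axis [-0.001  0.001 -1.   ] F [1.3 1.2 0.3] w 1.001
```

```bash
python3 -c "
from workcell import bot
print(bot.finish_job())"
```

```text
the job is handed in; nothing more can be done
None
```

The job is done and handed in at about 35 s of the 69 s allowed; no verdict was reported. I lifted the latch bar by its knob, swung the gate open and lowered the bar again. With the largest of the three hooks I drew the tray out to its stop, where the pull rose to about 5 N. Then I stood the hook on clear desk, let go and backed off.

Last checks, all from the camera images:
- **Gate:** it stands at about 1.71 rad. The knob's height in the scene view matches the bar hanging down.
- **Tray:** it is out about 95 mm. The gripper stayed well clear of it.
- **Hook:** it stands upright around (0.47, -0.25) and is released. I judged this by eye and from the outline of its handle; I did not measure the tilt.
- **Bystanders and alarm:** all four bystanders showed no shift. The match was weaker for the protractor (0.73) and the sunglasses (0.67), and I put that down to the arm's shadow having moved. I never went near the alarm.

No check failed or disagreed.

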